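# Unlock the instrument chest: three-dial code and barrel bolt

## Task

Unlock the instrument chest: with the bolt still thrown, set its three dials, left to right, to 3, 8 and 5, counting the marks clockwise from the red zero mark; the right-hand dial is worn and now frees somewhere between 5 and 6. Then lift the bolt's handle, draw the bolt all the way back to the left and turn the handle down into the notch there so that it stays back; if the bolt comes up hard, move the right-hand dial a little within that gap and try again. Leave the tin, the spray bottle and the load ring where they are.

Things in the scene. Friction and masses are not known exactly. Their poses are not given: they have to be found in the camera images.
- chest: Red sheet-steel instrument chest on the bench, fixed: 336 deep (x) x 440 wide (y) x 232 high. Origin: centre of its underside; x points from the operator's (robot's) side to the back, y to the operator's left, z up. Its front is a lid sloping 35 deg, from a 60 mm high front edge at x=-168 up to a flat top 232 mm high that begins at x=+78.
- lid: The sloping lid with the lock. Origin: centre of the sloping face (in the chest frame x=-45, z=146, tilted 35 deg). x points straight up the slope, y to the left, z squarely out of the lid; the face is z=0, x from -150 to +150. Three dials in a row at x=+45, at y=+84 (dial1), 0 (dial2), -84 (dial3). Below them a steel barrel bolt.
- bolt_axis (a point): Point on the bolt's axis: in the lid frame x=-60, y=0, z=22; the axis runs along the lid's y. The 13 mm rod passes guide saddles 24 x 16 mm (x, y), 29 high, at y=-155 and y=+45.
- notch_thrown (a point): Bottom of the notch that holds the handle while the bolt is thrown: lid frame x=-77, y=-20, z=16. It is cut in an upright steel strip 4 thick and 36 high along y, from y=-46 to y=+46 at x=-77. Notches are 15 wide. Below the strip the lid is bare.
- notch_open (a point): Bottom of the second notch, for the bolt drawn back: lid frame x=-77, y=+20, z=16; 15 wide.
- dial1 (a joint): Left dial, rad, clockwise positive as seen facing the lid, endless; 0: pointer at the red zero mark, straight up the slope. Number k (marks counted clockwise) stands at k x 0.628; 5 has a longer mark. Code 3 = 1.885 rad. Bar grip along the pointer, 12 wide, 38 long, sides from 5 to 35 above the face, red line on its pointer half, round skirt of radius 21. Stays where left; 0.06 N m to turn.
- dial2 (a joint): Middle dial, same make and sense. Code number 8 (5.027 rad, the same place as -1.257). The left and middle dials free the bolt within about 0.15 rad of their code marks; towards the edge of that the bolt, as it is drawn, nudges the dial round.
- dial3 (a joint): Right dial, same make and sense. Its number is 5 (3.142 rad), but it is worn: the true place where it frees the bolt lies somewhere between marks 5 and 6, from 0.05 to 0.55 rad clockwise past 5. This cannot be seen, only felt by trying the bolt, which goes when the dial is within about 0.12 rad of the true place.
- bolt (a joint): Travel of the bolt, m: 0 thrown (end in the keeper on the chest's right side), 0.040 drawn fully back to the left (+y of the lid), a hard stop. When free it slides with 2 to 5 N and stays where left. With any dial off its true place its lugs come up hard on that dial's wheel after about 5 mm.
- handle (a joint): Rotation of the bolt's handle about the bolt axis, rad: 0 down in a notch (pointing down the slope, 15 deg off the face), 1.257 fully up (almost square to the lid; a stop). Stays where left, 0.06 N m to turn. It must be raised past about 0.75 rad to clear the strip before the bolt can slide, and goes down only in line with a notch.
- handle_ball (a point): Centre of the black ball, 22 mm across, at the handle's end; 46 mm from the bolt axis on an 8 mm steel shank. With the handle down it stands 34 above the lid face, 44 down the slope from the bolt axis, and at the lid's y = -20 mm + bolt travel.
- dial1_face (a point): Centre of the left dial, on its axis at the lid face (the bar's top is 35 above it).
- dial1_tip (a point): Tip of the left dial's pointer, 22 mm from its axis, 5 above the face; turns with the dial.
- dial1_code (a point): Where that tip stands when the left dial shows its code number exactly; fixed on the lid.
- dial2_face (a point): Centre of the middle dial, on its axis at the lid face (the bar's top is 35 above it).
- dial2_tip (a point): Tip of the middle dial's pointer, 22 mm from its axis, 5 above the face; turns with the dial.
- dial2_code (a point): Where that tip stands when the middle dial shows its code number exactly; fixed on the lid.
- dial3_face (a point): Centre of the right dial, on its axis at the lid face (the bar's top is 35 above it).
- dial3_tip (a point): Tip of the right dial's pointer, 22 mm from its axis, 5 above the face; turns with the dial.
- dial3_code (a point): Point midway between marks 5 and 6 of the right dial, 22 mm from its axis, 5 above the face; fixed on the lid.
- tin: Bystander: closed aluminium moisture tin, 71 across, 48 high, loose on the chest's flat top. Origin under its centre.
- sprayer: Bystander: white spray bottle with teal trigger, 86 across, 227 high, loose on the bench to the left of the chest. Origin under its centre.
- load_ring: Bystander: black steel load ring with a dial gauge on a 70 mm square foot, 142 wide, 166 high, loose on the bench to the right of the chest. Origin under its centre.

How it is judged:
By the outcome, as a careful person would: the job done as asked, in the order asked, and still so for the second after the job is handed in, with the robot touching nothing.
It also fails if it takes over 72 s, if anything falls off the work surface, if the arm or the gripper's body presses on something with over 40 N, if the wrist force passes 120 N, or if a joint passes its speed limit or range.

## Robot

A 6-joint arm with a two-finger parallel gripper is mounted at the origin on the work surface. World frame = base frame: x ahead of the robot, y to its left, z up, the work surface at z = 0. Lengths are in m, angles in rad, forces in N, time in s.
With the tool pointing down it reaches from about 0.35 to 0.975 m from the base axis. Payload 4.9 kg.
Tool frame: the origin (TCP) lies at the very end of the fingers, on their centre line; the grasp point (between the pads) lies 19 mm behind it (manip.hold_point_z is the distance from the TCP to the grasp point, in m); z points along the fingers, x is the direction in which the jaws open and shut, and the axes are right-handed (so a half turn about z gives the same grasp; the last joint's range is limited). The gripper opens to 85 mm and grips with 20 to 120 N. Pads are 22 mm wide; open, the fingers measure 114 mm over their backs; the gripper's body (76 mm by 85 mm) begins 54 mm behind the grasp point. The pads swing forward as they close: fully open they stand 13 mm farther back than shut.
Start: joints at [1.09, 0.053, 1.613, -0, 1.476, -0.119], TCP at [0.221, 0.585, 0.231] pointing down, gripper open.
Joint ranges: [-3.01, 3.01], [-1.01, 2.22], [0.06, 2.58], [-1.02, 4.17], [0.09, 2.62], [-3.14, 3.14]. Speed limits (rad/s): [2.57, 2.57, 3.14, 3.14, 3.14, 3.14].

## Interface

Orientations are given as a unit quaternion [w, x, y, z].
In Python, from plant import manip gives the robot as it stands.
- The arm moves only by the shell command python3 -m handwheel 'ROWS' [OPENING]. ROWS is JSON, a list of rows, each an object of numbers: "dx", "dy", "dz": the shift along the tool's x, y, z in m; "ax", "ay", "az": the turn, a rotation vector about the tool's x, y, z in rad. In form: [{"dx": .., "dy": .., "dz": .., "ax": .., "ay": .., "az": ..}, ...]. A call has 1 to 5 rows; each row is the pose to reach, as a shift and turn from the pose commanded when the call began, along the tool's axes at that moment; what a row does not reach only later rows make up. A row lasts 1/8 s, in which the tool goes at most 62.5 mm and 10.7 degrees, less where a joint would pass 70% of its speed; a pose out of reach is approached as far as the arm can. A call with a gripper value outside its range is refused whole. OPENING is the closure in counts, from 0 (fully open) to 255 (shut), set as the call begins (- or left out, the last holds). The fingers move at their own pace and stop on an object; the grip force is fixed at half the most. Time passes only in rows, so rows that repeat a pose let the fingers close. It gives the time, the measured TCP pose, the force and the opening at its end, in the units of the state.
- manip.state(): the state, without advancing time (a new reading comes with each control period).
- manip.grab_frame(name): name is "side" or "top"; returns a dict with "image" (480x640x3 uint8, blue, green, red), "z_map" (480x640 float32, m along the optical axis (not along the pixel's ray), 0 where there is no reading), "K" (3x3 intrinsics, pixels), "xyz" and "rotation" of the camera in the world. Camera axes: x right, y up, looking along -z (the intrinsics and any distortion apply to the point x, -y, -z); pixel columns grow to the right and rows downward; lengths in m; the calibration is good to about 2 mm. A picture is of the moment at which its call begins.
- manip.job_done(): hands the job in, once; it reports no verdict.
The state is a dict: "time": time; "joint_pos": joint angles; "joint_vel": joint speeds; "joint_efforts": joint torques, N m; "tool_pos": TCP position; "tool_rot": TCP orientation; "contact_force": force on the tool from outside, world axes, zero at the start; "ft_torque": the same for the moment, N m; "gripper_width": opening from 0.0 (shut) to 1.0 (fully open).
Only numpy, scipy, OpenCV 4.12 (cv2) and the standard library are available. Lean on these libraries where they do the work, as an engineer would, in place of code of your own. Each camera call takes 0.05 s, during which the arm holds its last target.

## Working session

There is one attempt and no reset: what is moved stays moved. The work goes in short steps, Python scripts to look and compute and a shell command to move; the robot and the scene stay as the last step left them, time stands still between calls to the robot, and variables do not carry over. Pictures are saved under pics/ and viewed, and the job is handed in when it is done.

```bash
ls -la; mkdir -p pics; python3 - <<'E'
from plant import manip
import cv2
print(manip.state(), manip.hold_point_z)
for n in("side","top"):
    f=manip.grab_frame(n); cv2.imwrite(f"pics/{n}0.png",f["image"]); print(n,f["K"],f["xyz"],f["rotation"],[k for k in f])
E
```

```text
total 12
drwxr-xr-x  3 agent agent 4096 Dec  6 23:53 .
drwxr-xr-x 23 root  root  4096 Dec  6 23:53 ..
drwxr-xr-x  2 agent agent 4096 Dec  6 23:53 pics
{'time': 0.0, 'joint_pos': array([ 1.09004057e+00,  5.33515983e-02,  1.61429676e+00,  2.33053927e-05,
        1.47598585e+00, -1.19008792e-01]), 'joint_vel': array([ 0.00048379, -0.00032959, -0.00056786, -0.00126855, -0.00143557,
        0.00020905]), 'joint_efforts': array([-1.01373367e-03, -3.93705046e+01, -3.70165014e+01, -2.11452170e-04,
        7.35145120e-03,  1.18494646e-05]), 'tool_pos': array([0.22090304, 0.58399731, 0.23006463]), 'tool_rot': array([ 4.66101857e-04,  8.22772553e-01,  5.68369847e-01, -9.08223223e-04]), 'contact_force': array([-0.82788984,  0.49703769, -0.76122978]), 'ft_torque': array([ 0.02726484,  0.01496127, -0.02877985]), 'gripper_width': 0.9998569282291556} 0.0187
side [[589.60094224   0.         313.20907225]
 [  0.         589.60094224 242.72122282]
 [  0.           0.           1.        ]] [0.11650389 1.40920132 1.25758595] [-0.14122894 -0.07445044  0.4410005   0.88319311] ['image', 'z_map', 'K', 'xyz', 'rotation']
top [[588.72301374   0.         318.7222657 ]
 [  0.         588.72301374 240.42511207]
 [  0.           0.           1.        ]] [ 0.37053029 -0.00678319  1.90698149] [ 0.70779686  0.04580727 -0.04594219 -0.7034306 ] ['image', 'z_map', 'K', 'xyz', 'rotation']
```

View pics/side0.png

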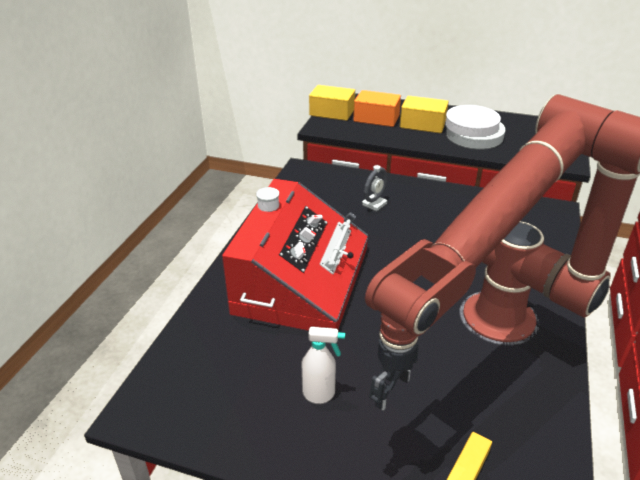

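View pics/top0.png

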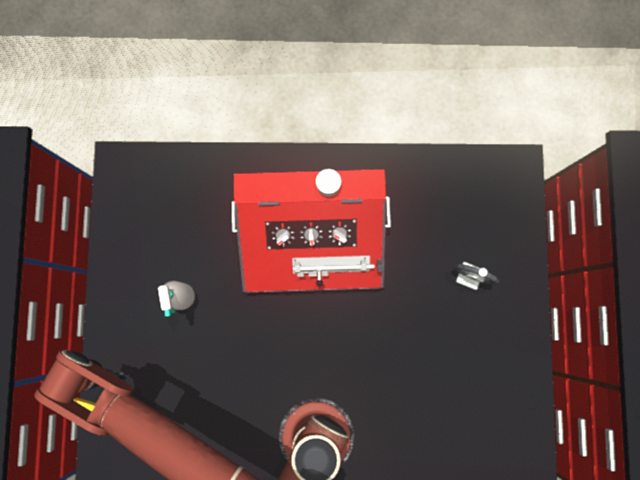

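The top view shows the chest (cols 235–385, rows 170–292), with dials at about (282,235), (311,235) and (340,235), and the handle ball at about (320,283). Next I'll zoom in and measure the lid.

```bash
cat > h.py <<'E'
import numpy as np, cv2
from scipy.spatial.transform import Rotation as R
from plant import manip
def rot(q): return R.from_quat([q[1],q[2],q[3],q[0]]).as_matrix()
def cam(n):
    f=manip.grab_frame(n); f["Rm"]=rot(f["rotation"]); return f
def pts(f):
    K=f["K"]; v,u=np.mgrid[0:480,0:640]; z=f["z_map"]
    c=np.stack([(u-K[0,2])/K[0,0]*z,-(v-K[1,2])/K[1,1]*z,-z],-1)
    return c@f["Rm"].T+f["xyz"]
def proj(f,P):
    c=(np.atleast_2d(P)-f["xyz"])@f["Rm"]; K=f["K"]
    return np.stack([K[0,0]*c[:,0]/-c[:,2]+K[0,2],-K[1,1]*c[:,1]/-c[:,2]+K[1,2]],-1)
def ray(f,u,v):
    K=f["K"]; d=f["Rm"]@np.array([(u-K[0,2])/K[0,0],-(v-K[1,2])/K[1,1],-1]); return f["xyz"],d
def crop(f,u0,v0,u1,v1,s,name):
    cv2.imwrite(name,cv2.resize(f["image"][v0:v1,u0:u1],None,fx=s,fy=s,interpolation=cv2.INTER_CUBIC))
E
python3 - <<'E'
from h import *
T=cam("top");S=cam("side")
crop(T,230,165,390,295,5,"pics/t1.png"); crop(S,220,170,380,290,5,"pics/s1.png")
for n,f in(("top",T),("side",S)):
    im=f["image"].astype(int); P=pts(f); red=(im[...,2]>90)&(im[...,1]<70)&(im[...,0]<70)&(f["z_map"]>0)
    red&=(P[...,0]>.25)&(P[...,0]<.9)&(abs(P[...,1])<.35)&(P[...,2]>.02)
    Q=P[red]; 
    # top
    t=Q[Q[:,2]>.222]; print(n,"top z",np.median(t[:,2]),t.min(0),t.max(0))
    sl=Q[(Q[:,2]>.08)&(Q[:,2]<.215)]
    # ransac-ish plane fit
    m=np.ones(len(sl),bool)
    for i in range(15):
        A=np.c_[sl[m][:,:2],np.ones(m.sum())]; c=np.linalg.lstsq(A,sl[m][:,2],rcond=None)[0]
        r=sl[:,2]-np.c_[sl[:,:2],np.ones(len(sl))]@c; m=abs(r)<max(.004,.03-.003*i)
    g=np.hypot(c[0],c[1]); print("plane",c,"tilt",np.degrees(np.arctan(g)),"yaw",np.degrees(np.arctan2(c[1],c[0])),m.sum(),r[m].std())
    q=sl[m]; print(q.min(0),q.max(0))
E
```

```text
top top z 0.227413461667054 [ 0.67193274 -0.19874763  0.22200053] [0.79062612 0.24212825 0.24435533]
plane [ 0.68593166  0.02534484 -0.25377271] tilt 34.46569387655621 yaw 2.1160888267880322 3484 0.002195368430353631
[ 0.47759005 -0.19948088  0.08009436] [0.69395249 0.22958717 0.21498968]
side top z 0.22799588616748956 [ 0.67110432 -0.20031472  0.22201585] [0.7911066  0.25103631 0.23979879]
plane [ 0.68271607  0.02220463 -0.24918967] tilt 34.33608711082802 yaw 1.8628288559865918 2783 0.0021224915031857585
[ 0.47183033 -0.19677396  0.08000065] [0.68791665 0.24448253 0.21498591]
```

```bash
python3 -m handwheel --help; echo; ls -la / . | head -40; python3 -c "
from plant import manip;print([a for a in dir(manip) if a[0]!='_'])"
```

```text
/:
total 100
drwxr-xr-x 23 root  root   4096 Dec  6 23:53 .
drwxr-xr-x 23 root  root   4096 Dec  6 23:53 ..
drwxr-xr-x  2 root  root   4096 Dec  6 23:53 bin
-rw-r--r--  1 root  root    512 Dec  6 23:53 container_info.json
drwxr-xr-x  6 root  root   2200 Dec  6 23:53 dev
drwxr-xr-x  3 root  root   4096 Dec  6 23:53 etc
drwxr-xr-x  4 root  root   4096 Jan  1  1980 home
drwxr-xr-x  2 root  root   4096 Jan  1  1980 lib
drwxr-xr-x  2 root  root   4096 Jan  1  1980 lib64
drwxr-xr-x  2 root  root   4096 Jan  1  1980 libexec
drwx------  2 root  root  12288 Jan  1  1970 lost+found
drwxr-xr-x  3 root  root   4096 Dec  6 23:53 mnt
drwxr-xr-x  3 root  root   4096 Jan  1  1970 nix
drwxr-xr-x  2 root  root   4096 Dec  6 23:53 old_root
drwxr-xr-x  7 root  root   4096 Dec  6 23:53 opt
dr-xr-xr-x 97 root  root      0 Dec  5 21:45 proc
drwx------  2 root  root   4096 Dec  6 23:53 root
drwxr-xr-x  3 root  root   4096 Dec  6 23:53 run
drwxr-xr-x  4 root  root   4096 Jan  1  1980 share
dr-xr-xr-x 12 root  root      0 Dec  5 21:45 sys
drwxrwxrwt  5 root  root   4096 Dec  6 23:53 tmp
drwxr-xr-x  4 root  root   4096 Dec  6 23:53 usr
drwxr-xr-x  3 root  root   4096 Jan  1  1980 var
drwxr-xr-x  3 agent agent  4096 Dec  6 23:54 workdir

.:
total 16
drwxr-xr-x  3 agent agent 4096 Dec  6 23:54 .
drwxr-xr-x 23 root  root  4096 Dec  6 23:53 ..
-rw-r--r--  1 agent agent  801 Dec  6 23:54 h.py
drwxr-xr-x  2 agent agent 4096 Dec  6 23:54 pics
['IKError', 'grab_frame', 'hold_point_z', 'job_done', 'state']invalid input: not JSON, or not a number
```

View pics/t1.png

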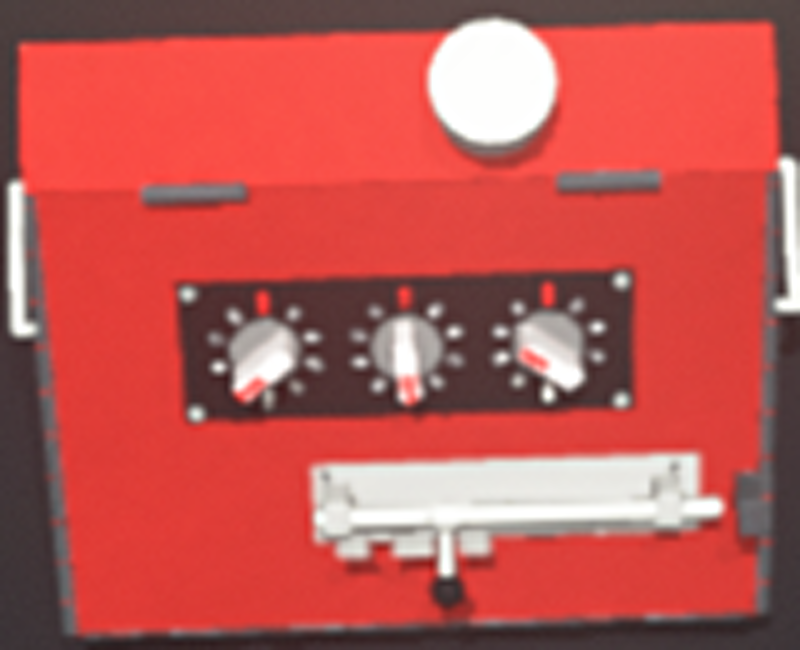

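View pics/s1.png

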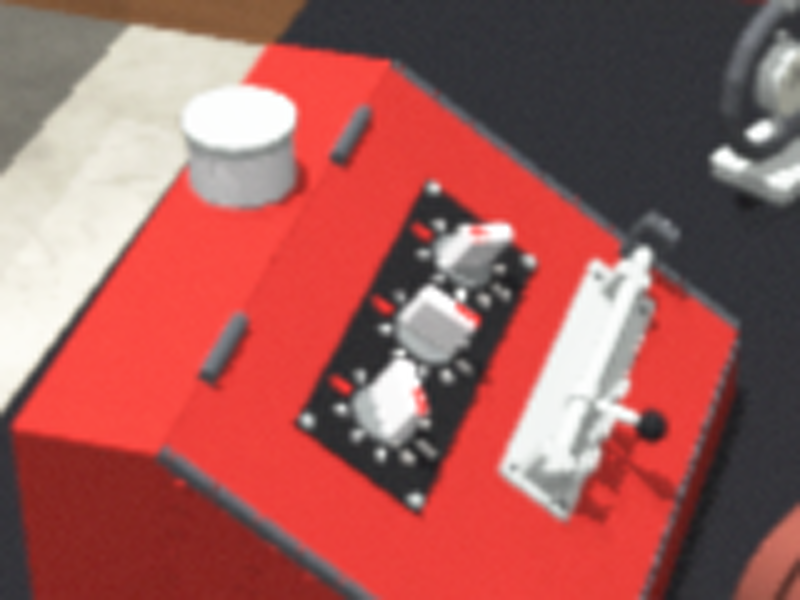

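```bash
python3 - <<'E'
from h import *
T=cam("top");S=cam("side")
def P(f,u,v): return f["Rm"].T, u, v
def tri(a,b):
    o1,d1=ray(T,*a);o2,d2=ray(S,*b);d1=d1/np.linalg.norm(d1);d2=d2/np.linalg.norm(d2)
    s=np.linalg.lstsq(np.c_[d1,-d2],o2-o1,rcond=None)[0];p=o1+d1*s[0];q=o2+d2*s[1]
    return (p+q)/2,np.linalg.norm(p-q)*1e3
def refine(f,u,v,kind,r=3):
    im=f["image"].astype(float); u0,v0=int(round(u)),int(round(v)); w=im[v0-r:v0+r+1,u0-r:u0+r+1]
    if kind=='w': k=w.min(2)
    else: k=w[...,2]-w[...,1]
    k=np.clip(k-np.percentile(k,50),0,None); vv,uu=np.mgrid[v0-r:v0+r+1,u0-r:u0+r+1]
    return (k*uu).sum()/k.sum(),(k*vv).sum()/k.sum()
t=lambda x,y:(230+x/5-.4,165+y/5-.4); s=lambda x,y:(220+x/5-.4,170+y/5-.4)
F={'TL':(t(187,294),s(307,420),'w'),'TR':(t(621,281),s(433,187),'w'),'BR':(t(621,400),s(529,261),'w'),'BL':(t(196,413),s(415,498),'w'),
'r1':(t(263,302),s(341,385),'r'),'r2':(t(405,297),s(382,304),'r'),'r3':(t(548,294),s(421,230),'r')}
G={}
for k,(a,b,c) in F.items():
    a=refine(T,*a,c,2);b=refine(S,*b,c,2);G[k]=(a,b);p,e=tri(a,b);print(k,np.round(a,1),np.round(b,1),np.round(p,4),round(e,1))
# chest top rear corners etc in top view
def onz(f,u,v,z):
    o,d=ray(f,u,v);return o+d*(z-o[2])/d[2]
for n,c,z in(("rearL",(19,44),.232),("rearR",(773,21),.232),("ridgeL",(28,192),.232),("ridgeR",(778,169),.232),("frontL",(72,633),.06),("frontR",(767,612),.06)):
    print(n,np.round(onz(T,*t(*c),z),4))
E
```

```text
TL [267.1 223.3] [280.9 253.6] [0.6438 0.1459 0.1948] 0.4
TR [353.8 220.7] [306.3 207. ] [ 0.6529 -0.1095  0.1959] 0.7
BR [353.8 244.6] [325.4 221.6] [ 0.5877 -0.1121  0.1499] 0.5
BL [268.8 247.3] [302.7 269.5] [0.578  0.1435 0.1491] 0.7
r1 [282.1 225.1] [287.9 246.6] [0.6391 0.1017 0.1898] 1.3
r2 [310.4 223.8] [296.2 230.7] [0.6429 0.0181 0.1904] 2.1
r3 [339.2 223.4] [304.  215.9] [ 0.6457 -0.0665  0.1902] 0.0
rearL [0.7846 0.2433 0.232 ]
rearR [ 0.801 -0.196  0.232]
ridgeL [0.6969 0.2359 0.232 ]
ridgeR [ 0.7132 -0.1982  0.232 ]
frontL [0.4501 0.2264 0.06  ]
frontR [ 0.4659 -0.2086  0.06  ]
```

```bash
cat >> h.py <<'E'
yaw=0.0367; CX,CY=.6245,.0172
Rc=R.from_euler('z',yaw).as_matrix()
a=np.radians(35); Rl=Rc@np.c_[[np.cos(a),0,np.sin(a)],[0,1,0],[-np.sin(a),0,np.cos(a)]]
ol=np.array([CX,CY,0])+Rc@np.array([-.045,0,.146])
def l2w(p): return np.asarray(p)@Rl.T+ol
def w2l(p): return (np.asarray(p)-ol)@Rl
def onl(f,u,v,z):  # pixel ray onto lid plane height z -> lid coords
    o,d=ray(f,u,v); o=w2l(o); d=Rl.T@d; return o+d*(z-o[2])/d[2]
E
cat > dials.py <<'E'
from h import *
import sys
def dials(show=True):
  for n in("top","side"):
    f=cam(n)
    im=f["image"].astype(float)
    for i,y in enumerate((.084,0,-.084)):
        # sample rectified patch at z=35 and z=0 via projection grid
        g=np.linspace(-.04,.04,161); X,Y=np.meshgrid(g[::-1],g[::-1],indexing='ij')
        for z in(.035,.0):
            W=l2w(np.stack([.045+X,y+Y,np.full_like(X,z)],-1).reshape(-1,3)); uv=proj(f,W).astype(np.float32).reshape(161,161,2)
            p=cv2.remap(f["image"],uv[...,0],uv[...,1],cv2.INTER_CUBIC)
            cv2.imwrite(f"pics/{sys.argv[1]}_{n}_{i+1}_{int(z*1000)}.png",p)
            if z>0:
                q=p.astype(float); red=np.clip(q[...,2]-np.maximum(q[...,1],q[...,0])-60,0,None)
                m=(np.hypot(X,Y)<.021); k=red*m
                mx,my=(k*X).sum()/k.sum(),(k*Y).sum()/k.sum()
                # white bar principal axis
                wb=((q.min(2)>200)|(red>0))&(np.hypot(X,Y)<.024)
                c=np.cov(np.stack([X[wb],Y[wb]])); ev,E=np.linalg.eigh(c); v=E[:,1]
                print(n,i+1,"red r=%.1fmm angle=%.1f deg"%(np.hypot(mx,my)*1e3,np.degrees(np.arctan2(-my,mx))%360),"bar axis %.1f"%(np.degrees(np.arctan2(-v[1],v[0]))%180),"bar ctr",np.round([X[wb].mean()*1e3,Y[wb].mean()*1e3],1))
  rows=[np.hstack([cv2.imread(f"pics/{sys.argv[1]}_{n}_{i}_{z}.png") for i in(1,2,3)]) for n in("top","side") for z in(35,)]
  cv2.imwrite(f"pics/{sys.argv[1]}.png",cv2.resize(np.vstack(rows),None,fx=1.6,fy=1.6))
dials()
E
python3 dials.py d0
python3 - <<'E'
from h import *
T=cam("top");S=cam("side")
for f in(T,S):
    print(np.round(proj(f,l2w([[.045,.084,0],[.045,0,0],[.045,-.084,0],[-.104,-.02,.034]])),1).tolist())
s=manip.state(); Rt=rot(s["tool_rot"]); print("toolx",Rt[:,0],"z",Rt[:,2]); print("ol",ol)
E
```

```text
top 1 red r=11.5mm angle=227.7 deg bar axis 41.5 bar ctr [4.8 1.5]
top 2 red r=10.7mm angle=174.8 deg bar axis 175.3 bar ctr [2.6 0.3]
top 3 red r=12.4mm angle=304.8 deg bar axis 137.2 bar ctr [ 5.3 -0.4]
side 1 red r=12.9mm angle=226.3 deg bar axis 55.6 bar ctr [3.5 7.1]
side 2 red r=11.8mm angle=174.3 deg bar axis 163.1 bar ctr [0.  4.2]
side 3 red r=11.1mm angle=66.0 deg bar axis 138.3 bar ctr [ 1.6 -5.4]
[[282.7, 234.8], [310.9, 234.0], [339.1, 233.1], [319.1, 282.5]]
[[296.0, 252.7], [304.2, 236.8], [311.8, 221.9], [349.4, 255.2]]
toolx [ 3.53993315e-01  9.35247950e-01 -7.32840112e-05] z [-4.82521603e-05 -6.00942978e-05 -9.99999997e-01]
ol [0.5795303  0.01554887 0.146     ]
```

View pics/d0.png

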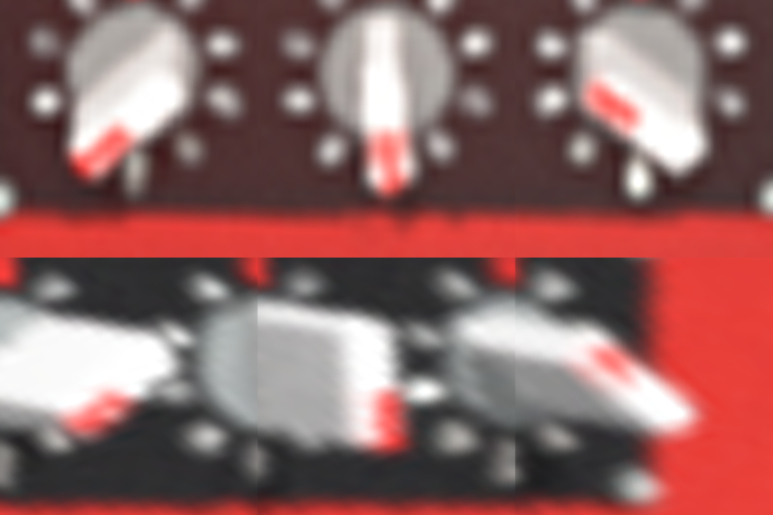

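```bash
cat > plan.py <<'E'
# plan.py x y z phi_deg [w]  (lid mm; or 'w' world mm with tool straight down): shift/turn in tool axes from measured pose
from h import *
import sys
def tool(phi):
    p=np.radians(phi); y=Rl@[np.cos(p),-np.sin(p),0]; z=-Rl[:,2]; return np.c_[np.cross(y,z),y,z]
def status():
    s=manip.state(); Rt=rot(s["tool_rot"]); y=Rl.T@Rt[:,1]
    F=Rl.T@s["contact_force"]; z=Rl.T@Rt[:,2]
    print("t%.2f lid pos mm %s phi %.1f tilt err %.1f | world %s | w %.3f | F lid %s Tz %.2f | j %s"%(s["time"],np.round(w2l(s["tool_pos"])*1e3,1),np.degrees(np.arctan2(-y[1],y[0])),np.degrees(np.arccos(-z[2])),np.round(s["tool_pos"],3),s["gripper_width"],np.round(F,1),(Rt.T@s["ft_torque"])[2],np.round(s["joint_pos"],2)))
    return s,Rt
if __name__=="__main__":
    s,Rt=status()
    if len(sys.argv)>4:
        x,y,z,phi=map(float,sys.argv[1:5])
        if len(sys.argv)>5: tgt=np.array([x,y,z])/1e3; Rg=Rt
        else: tgt=l2w([x/1e3,y/1e3,z/1e3]); Rg=tool(phi)
        d=Rt.T@(tgt-s["tool_pos"]); r=R.from_matrix(Rt.T@Rg).as_rotvec()
        print("d",np.round(d,4),"a",np.round(r,4),"rows %.1f"%max(np.linalg.norm(d)/.0625,np.degrees(np.linalg.norm(r))/10.7),"world tgt",np.round(tgt,3))
E
python3 plan.py 45 84 140 47.5
python3 -c "
from h import *
T=cam('top');P=pts(T);print(P[297,178],P[297,165],P[275,472])"
python3 -m handwheel '[{"dz":-0.06},{"dz":-0.12},{"dz":-0.18},{"dz":-0.24},{"dz":-0.24}]' 100; python3 plan.py 45 84 140 47.5
```

```text
t0.50 lid pos mm [-227.3  581.7  263.3] phi 27.2 tilt err 35.0 | world [0.221 0.585 0.231] | w 0.999 | F lid [-0.6  0.9 -0.1] Tz 0.02 | j [ 1.09  0.05  1.61  0.    1.48 -0.12]
d [-0.3447  0.4639 -0.0552] a [-0.5032  0.3546  0.417 ] rows 9.3 world tgt [0.533 0.098 0.286]
[0.42792906 0.41181159 0.14560407] [0.42508341 0.42968199 0.22593026] [ 0.50109934 -0.47369775  0.11636323]
t0.55 lid pos mm [-227.3  581.7  263.3] phi 27.2 tilt err 35.0 | world [0.221 0.585 0.231] | w 1.001 | F lid [-0.1  0.1 -0.2] Tz -0.04 | j [ 1.09  0.05  1.61  0.    1.48 -0.12]
d [-0.3447  0.4639 -0.0552] a [-0.5032  0.3545  0.417 ] rows 9.3 world tgt [0.533 0.098 0.286]invalid input at $[0]: expected keys dx, dy, dz, ax, ay, az
```

```bash
python3 -m handwheel '[{"dx":0,"dy":0,"dz":-0.06,"ax":0,"ay":0,"az":0},{"dx":0,"dy":0,"dz":-0.12,"ax":0,"ay":0,"az":0},{"dx":0,"dy":0,"dz":-0.18,"ax":0,"ay":0,"az":0},{"dx":0,"dy":0,"dz":-0.24,"ax":0,"ay":0,"az":0}]' 100; python3 plan.py 45 84 200 47.5
```

```text
time: 1.05
tool_pos: [0.2211, 0.5843, 0.4735]
tool_rot: [-0.0, 0.823, 0.568, 0.0]
contact_force: [0.5, 1.2, -0.3]
gripper_width: 0.607
t1.05 lid pos mm [-88.5 581.5 461.7] phi 27.2 tilt err 35.0 | world [0.221 0.584 0.473] | w 0.607 | F lid [ 0.3  1.2 -0.5] Tz 0.05 | j [ 1.09  0.02  1.25  0.    1.87 -0.12]
d [-0.3579  0.4322  0.1376] a [-0.5032  0.3539  0.4168] rows 9.2 world tgt [0.499 0.097 0.336]
```

```bash
python3 -m handwheel '[{"dx":-0.358,"dy":0.432,"dz":0.138,"ax":-0.503,"ay":0.354,"az":0.417},{"dx":-0.358,"dy":0.432,"dz":0.138,"ax":-0.503,"ay":0.354,"az":0.417},{"dx":-0.358,"dy":0.432,"dz":0.138,"ax":-0.503,"ay":0.354,"az":0.417},{"dx":-0.358,"dy":0.432,"dz":0.138,"ax":-0.503,"ay":0.354,"az":0.417},{"dx":-0.358,"dy":0.432,"dz":0.138,"ax":-0.503,"ay":0.354,"az":0.417}]'; python3 plan.py 45 84 140 47.5
```

```text
time: 1.68
tool_pos: [0.37, 0.3199, 0.3945]
tool_rot: [0.104, 0.882, 0.364, 0.282]
contact_force: [1.1, -0.4, 1.4]
gripper_width: 0.61
t1.68 lid pos mm [-19.9 311.8 317.2] phi 47.3 tilt err 0.1 | world [0.37  0.32  0.394] | w 0.610 | F lid [ 1.7 -0.5  0.5] Tz -0.02 | j [ 0.78 -0.62  1.97 -0.41  1.33  0.01]
d [-0.1069  0.2116  0.177 ] a [-0.0011 -0.0001  0.0037] rows 4.7 world tgt [0.533 0.098 0.286]
```

```bash
python3 -m handwheel '[{"dx":-0.107,"dy":0.212,"dz":0.177,"ax":0,"ay":0,"az":0.003},{"dx":-0.107,"dy":0.212,"dz":0.177,"ax":0,"ay":0,"az":0.003},{"dx":-0.107,"dy":0.212,"dz":0.177,"ax":0,"ay":0,"az":0.003},{"dx":-0.107,"dy":0.212,"dz":0.177,"ax":0,"ay":0,"az":0.003},{"dx":-0.107,"dy":0.212,"dz":0.177,"ax":0,"ay":0,"az":0.003}]'; python3 plan.py 45 84 60 47.5
```

```text
time: 2.3
tool_pos: [0.5342, 0.0954, 0.2876]
tool_rot: [0.104, 0.883, 0.36, 0.282]
contact_force: [1.1, 1.1, 0.7]
gripper_width: 0.611
t2.30 lid pos mm [ 46.5  81.5 140.3] phi 47.8 tilt err 0.1 | world [0.534 0.095 0.288] | w 0.611 | F lid [ 1.3  1.  -0.1] Tz 0.01 | j [ 0.04 -0.58  2.12 -0.01  0.99 -0.73]
d [ 0.0007 -0.0029  0.0803] a [ 0.0008  0.0014 -0.0048] rows 1.3 world tgt [0.579 0.1   0.221]
```

```bash
python3 -m handwheel '[{"dx":0.0007,"dy":-0.0029,"dz":0.045,"ax":0,"ay":0,"az":-0.003},{"dx":0.0007,"dy":-0.0029,"dz":0.09,"ax":0,"ay":0,"az":-0.003},{"dx":0.0007,"dy":-0.0029,"dz":0.09,"ax":0,"ay":0,"az":-0.003}]' ; python3 plan.py 45 84 11 47.5; python3 - <<'E'
from h import *
S=cam("side");crop(S,240,170,360,270,6,"pics/s2.png");T=cam("top");crop(T,230,165,390,295,5,"pics/t2.png")
E
```

```text
time: 2.68
tool_pos: [0.5824, 0.1018, 0.2085]
tool_rot: [0.103, 0.884, 0.362, 0.278]
contact_force: [-0.3, -0.1, 0.2]
gripper_width: 0.607
t2.67 lid pos mm [40.8 86.1 47.8] phi 47.5 tilt err 0.6 | world [0.582 0.102 0.209] | w 0.607 | F lid [-0.1 -0.1  0.3] Tz -0.01 | j [ 0.05 -0.38  2.11 -0.01  0.8  -0.72]
d [0.002  0.0046 0.0368] a [-0.006   0.0077 -0.0005] rows 0.6 world tgt [0.607 0.101 0.181]
```

View pics/s2.png

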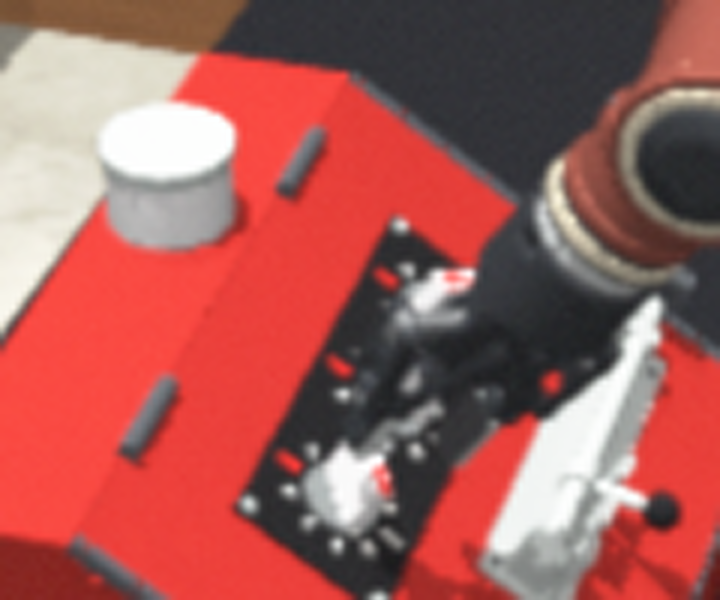

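View pics/t2.png

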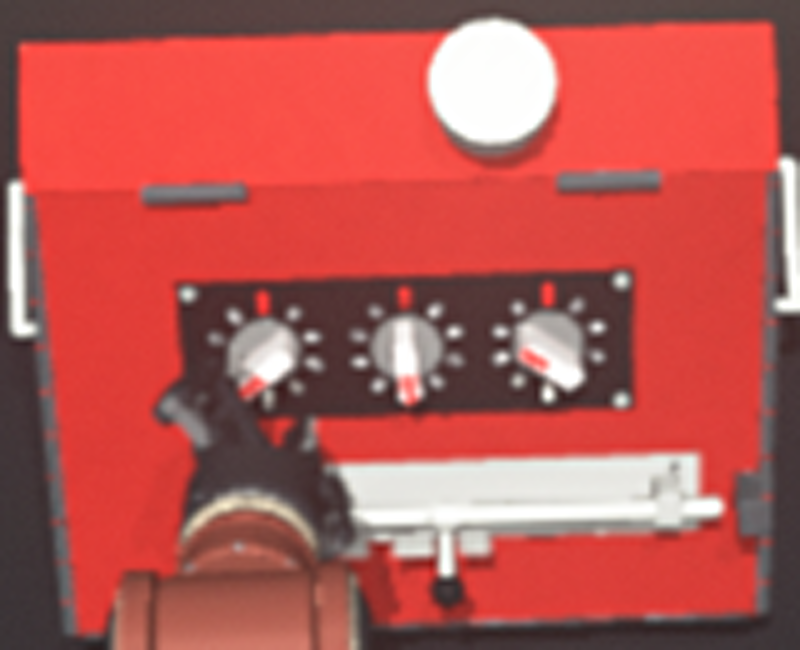

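```bash
python3 plan.py 45 84 11 47.5; python3 - <<'E'
from h import *
s=manip.state();Rt=rot(s["tool_rot"]);p=s["tool_pos"]
T=cam("top");S=cam("side")
for f,o,k in((T,(230,165),5),(S,(240,170),6)):
    print([np.round((proj(f,p+Rt@np.array(q))[0]-o)*k).tolist() for q in([0,0,0],[.026,0,-.008],[-.026,0,-.008],[0,0,-.1])])
E
```

```text
t2.77 lid pos mm [45.5 86.6 51.7] phi 47.5 tilt err 0.0 | world [0.584 0.102 0.214] | w 0.608 | F lid [-0.4  0.7  0.4] Tz 0.07 | j [ 0.05 -0.38  2.11 -0.01  0.8  -0.72]
d [-0.0021  0.0016  0.0407] a [-0.      0.0004  0.0002] rows 0.7 world tgt [0.607 0.101 0.181]
[[256.0, 389.0], [223.0, 367.0], [287.0, 424.0], [249.0, 474.0]]
[[389.0, 441.0], [356.0, 429.0], [439.0, 434.0], [502.0, 322.0]]
```

```bash
python3 -m handwheel '[{"dx":-0.002,"dy":0.0016,"dz":0.025,"ax":0,"ay":0,"az":0},{"dx":-0.002,"dy":0.0016,"dz":0.0405,"ax":0,"ay":0,"az":0},{"dx":-0.002,"dy":0.0016,"dz":0.0405,"ax":0,"ay":0,"az":0}]' ; python3 plan.py 45 84 11 47.5; python3 -m handwheel '[{"dx":0,"dy":0,"dz":0,"ax":0,"ay":0,"az":0},{"dx":0,"dy":0,"dz":0,"ax":0,"ay":0,"az":0},{"dx":0,"dy":0,"dz":0,"ax":0,"ay":0,"az":0},{"dx":0,"dy":0,"dz":0,"ax":0,"ay":0,"az":0}]' 255 ;python3 plan.py 45 84 11 -72
```

```text
time: 3.25
tool_pos: [0.607, 0.1009, 0.1817]
tool_rot: [0.104, 0.882, 0.362, 0.282]
contact_force: [0.4, 1.1, -1.0]
gripper_width: 0.608
t3.25 lid pos mm [45.5 84.3 11.7] phi 47.5 tilt err 0.0 | world [0.607 0.101 0.182] | w 0.608 | F lid [-0.2  1.1 -1. ] Tz 0.04 | j [ 0.05 -0.28  2.09 -0.01  0.72 -0.73]
d [-0.0005 -0.0001  0.0007] a [ 0.0005 -0.0005  0.0004] rows 0.0 world tgt [0.607 0.101 0.181]
time: 3.75
tool_pos: [0.6074, 0.1011, 0.1826]
tool_rot: [0.104, 0.882, 0.362, 0.283]
contact_force: [-5.3, 1.7, 6.1]
gripper_width: 0.126
t3.75 lid pos mm [46.4 84.5 12.2] phi 47.5 tilt err 0.1 | world [0.607 0.101 0.183] | w 0.126 | F lid [-0.8  1.9  8. ] Tz 0.10 | j [ 0.05 -0.28  2.09 -0.01  0.72 -0.73]
d [-0.0014 -0.0006  0.0012] a [ 0.0025 -0.     -2.0858] rows 11.2 world tgt [0.607 0.101 0.181]
```

```bash
python3 -m handwheel '[{"dx":0,"dy":0,"dz":-0.001,"ax":0,"ay":0,"az":-0.18},{"dx":0,"dy":0,"dz":-0.001,"ax":0,"ay":0,"az":-0.36},{"dx":0,"dy":0,"dz":-0.001,"ax":0,"ay":0,"az":-0.54},{"dx":0,"dy":0,"dz":-0.001,"ax":0,"ay":0,"az":-0.72},{"dx":0,"dy":0,"dz":-0.001,"ax":0,"ay":0,"az":-0.9}]';python3 plan.py 45 84 12 -72
```

```text
time: 4.38
tool_pos: [0.6079, 0.1029, 0.1831]
tool_rot: [0.217, 0.635, 0.711, 0.212]
contact_force: [10.6, 13.0, -3.6]
gripper_width: 0.128
t4.38 lid pos mm [47.1 86.3 12.3] phi -4.3 tilt err 0.4 | world [0.608 0.103 0.183] | w 0.128 | F lid [ 7.  12.6 -9.3] Tz 0.14 | j [ 0.05 -0.29  2.09 -0.    0.72 -1.63]
d [-0.0021 -0.0023  0.0003] a [ 7.5000e-03 -2.0000e-04 -1.1822e+00] rows 6.3 world tgt [0.606 0.101 0.182]
```

```bash
python3 -m handwheel '[{"dx":0,"dy":0,"dz":0,"ax":0,"ay":0,"az":-0.18},{"dx":0,"dy":0,"dz":0,"ax":0,"ay":0,"az":-0.36},{"dx":0,"dy":0,"dz":0,"ax":0,"ay":0,"az":-0.54},{"dx":0,"dy":0,"dz":0,"ax":0,"ay":0,"az":-0.72},{"dx":0,"dy":0,"dz":0,"ax":0,"ay":0,"az":-0.9}]';python3 plan.py 45 84 12 -72
```

```text
time: 5.0
tool_pos: [0.607, 0.1047, 0.1826]
tool_rot: [0.286, 0.263, 0.916, 0.098]
contact_force: [5.7, 19.2, -1.2]
gripper_width: 0.128
t5.00 lid pos mm [46.1 88.1 12.3] phi -55.8 tilt err 0.5 | world [0.607 0.105 0.183] | w 0.128 | F lid [ 4.6 19.  -4.6] Tz 0.13 | j [ 0.05 -0.29  2.09  0.    0.72 -2.53]
d [-0.0014 -0.004   0.0003] a [ 0.0085 -0.0005 -0.2831] rows 1.5 world tgt [0.606 0.101 0.182]
```

```bash
python3 -m handwheel '[{"dx":0,"dy":0,"dz":0,"ax":0,"ay":0,"az":-0.15},{"dx":0,"dy":0,"dz":0,"ax":0,"ay":0,"az":-0.285},{"dx":0,"dy":0,"dz":0,"ax":0,"ay":0,"az":-0.285},{"dx":0,"dy":0,"dz":0,"ax":0,"ay":0,"az":-0.285}]';python3 plan.py 45 84 12 -72
```

```text
time: 5.5
tool_pos: [0.6065, 0.105, 0.1822]
tool_rot: [0.296, 0.132, 0.944, 0.057]
contact_force: [2.8, 18.4, -1.5]
gripper_width: 0.129
t5.50 lid pos mm [45.5 88.4 12.3] phi -71.8 tilt err 0.5 | world [0.606 0.105 0.182] | w 0.129 | F lid [ 2.  18.2 -3.2] Tz -0.05 | j [ 0.05 -0.29  2.09  0.    0.72 -2.81]
d [-0.0009 -0.0044  0.0003] a [ 0.0084 -0.0007 -0.0033] rows 0.1 world tgt [0.606 0.101 0.182]
```

```bash
python3 -m handwheel '[{"dx":0,"dy":0.004,"dz":0,"ax":0,"ay":0,"az":0},{"dx":0,"dy":0.004,"dz":0,"ax":0,"ay":0,"az":0}]'; python3 plan.py;python3 -m handwheel '[{"dx":0,"dy":0.004,"dz":0,"ax":0,"ay":0,"az":0},{"dx":0,"dy":0.004,"dz":0,"ax":0,"ay":0,"az":0},{"dx":0,"dy":0.004,"dz":-0.05,"ax":0,"ay":0,"az":0},{"dx":0,"dy":0.004,"dz":-0.06,"ax":0,"ay":0,"az":0}]' 100;python3 plan.py 45 2 70 -6
```

```text
time: 5.75
tool_pos: [0.6066, 0.1054, 0.1821]
tool_rot: [0.295, 0.132, 0.945, 0.053]
contact_force: [-6.1, 4.3, 4.0]
gripper_width: 0.127
t5.75 lid pos mm [45.6 88.8 12.2] phi -72.0 tilt err 0.1 | world [0.607 0.105 0.182] | w 0.127 | F lid [-2.6  4.5  6.7] Tz 0.02 | j [ 0.06 -0.28  2.09 -0.01  0.73 -2.8 ]
time: 6.25
tool_pos: [0.5745, 0.107, 0.2356]
tool_rot: [0.299, 0.132, 0.944, 0.053]
contact_force: [-0.1, 0.1, 0.8]
gripper_width: 0.608
t6.25 lid pos mm [50.  91.6 74.4] phi -72.0 tilt err 0.3 | world [0.574 0.107 0.236] | w 0.608 | F lid [0.4 0.1 0.7] Tz -0.00 | j [ 0.06 -0.43  2.11 -0.02  0.84 -2.79]
d [-0.0229 -0.0867  0.0044] a [0.004  0.0038 1.1513] rows 6.2 world tgt [0.576 0.017 0.229]
```

```bash
python3 -m handwheel '[{"dx":-0.023,"dy":-0.087,"dz":0.004,"ax":0,"ay":0,"az":1.16},{"dx":-0.023,"dy":-0.087,"dz":0.004,"ax":0,"ay":0,"az":1.16},{"dx":-0.023,"dy":-0.087,"dz":0.004,"ax":0,"ay":0,"az":1.16},{"dx":-0.023,"dy":-0.087,"dz":0.004,"ax":0,"ay":0,"az":1.16},{"dx":-0.023,"dy":-0.087,"dz":0.004,"ax":0,"ay":0,"az":1.16}]';python3 -m handwheel '[{"dx":0,"dy":0,"dz":0,"ax":0,"ay":0,"az":0.26},{"dx":0,"dy":0,"dz":0,"ax":0,"ay":0,"az":0.26},{"dx":0,"dy":0,"dz":0,"ax":0,"ay":0,"az":0.26}]'; python3 plan.py 44 2 12 -5.5; python3 dials.py d1
```

```text
time: 6.88
tool_pos: [0.575, 0.0167, 0.225]
tool_rot: [0.239, 0.548, 0.781, 0.181]
contact_force: [-0.3, -0.3, -0.0]
gripper_width: 0.606
time: 7.25
tool_pos: [0.575, 0.017, 0.2251]
tool_rot: [0.215, 0.641, 0.706, 0.21]
contact_force: [0.2, 0.1, -0.7]
gripper_width: 0.606
t7.25 lid pos mm [41.7  1.6 67.3] phi -3.4 tilt err 0.1 | world [0.575 0.017 0.225] | w 0.606 | F lid [-0.3  0.1 -0.6] Tz -0.01 | j [-0.15 -0.45  2.14  0.14  0.86 -1.88]
d [0.0003 0.0024 0.0553] a [-0.0013  0.0004 -0.0368] rows 0.9 world tgt [0.609 0.019 0.181]
top 1 red r=12.0mm angle=113.0 deg bar axis 116.5 bar ctr [ 7.2 -2.3]
top 2 red r=10.6mm angle=174.8 deg bar axis 175.4 bar ctr [2.6 0.3]
top 3 red r=12.3mm angle=304.8 deg bar axis 137.2 bar ctr [ 5.3 -0.4]
side 1 red r=12.5mm angle=112.6 deg bar axis 106.2 bar ctr [0.9 3.5]
side 2 red r=11.8mm angle=174.7 deg bar axis 162.7 bar ctr [0.  4.1]
side 3 red r=12.0mm angle=48.1 deg bar axis 97.6 bar ctr [ 8.3 -4.6]
```

View pics/d1.png

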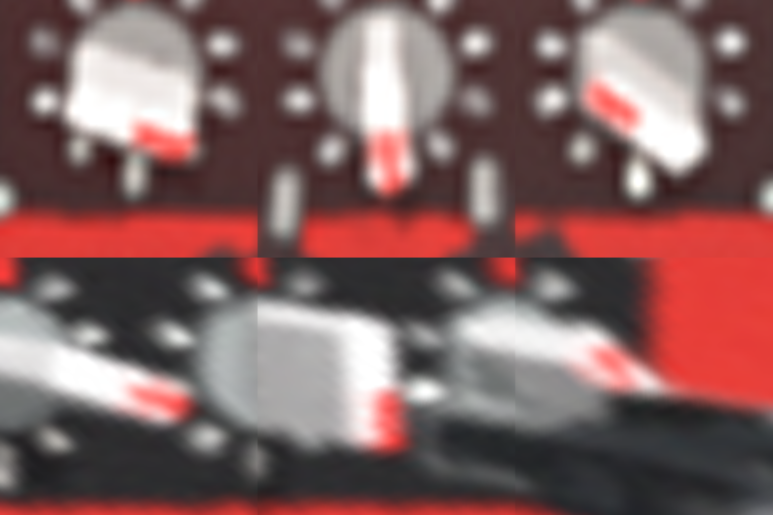

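```bash
python3 -m handwheel '[{"dx":0.0003,"dy":0.0024,"dz":0.03,"ax":0,"ay":0,"az":-0.04},{"dx":0.0003,"dy":0.0024,"dz":0.055,"ax":0,"ay":0,"az":-0.04},{"dx":0.0003,"dy":0.0024,"dz":0.055,"ax":0,"ay":0,"az":-0.04}]' ; python3 plan.py;  python3 -m handwheel '[{"dx":0,"dy":0,"dz":0,"ax":0,"ay":0,"az":0},{"dx":0,"dy":0,"dz":0,"ax":0,"ay":0,"az":0},{"dx":0,"dy":0,"dz":0,"ax":0,"ay":0,"az":0},{"dx":0,"dy":0,"dz":0,"ax":0,"ay":0,"az":0}]' 255 ;python3 plan.py 44 2 12 108
```

```text
time: 7.72
tool_pos: [0.6076, 0.019, 0.1793]
tool_rot: [0.217, 0.628, 0.719, 0.204]
contact_force: [-0.5, 0.3, 0.3]
gripper_width: 0.603
t7.72 lid pos mm [42.2  2.4 11.1] phi -5.7 tilt err 0.3 | world [0.608 0.019 0.179] | w 0.603 | F lid [-0.2  0.3  0.6] Tz 0.01 | j [-0.14 -0.3   2.11  0.15  0.74 -1.92]
time: 8.22
tool_pos: [0.6088, 0.0191, 0.1838]
tool_rot: [0.22, 0.627, 0.718, 0.206]
contact_force: [-6.4, 1.5, 6.2]
gripper_width: 0.126
t8.22 lid pos mm [45.7  2.4 14.1] phi -5.7 tilt err 0.1 | world [0.609 0.019 0.184] | w 0.126 | F lid [-1.7  1.7  8.7] Tz 0.07 | j [-0.14 -0.31  2.11  0.15  0.74 -1.92]
d [-0.0003 -0.0018  0.0021] a [ 9.0000e-04 -1.1000e-03  1.9836e+00] rows 10.6 world tgt [0.609 0.019 0.181]
```

```bash
python3 -m handwheel '[{"dx":0,"dy":0,"dz":0,"ax":0,"ay":0,"az":0.18},{"dx":0,"dy":0,"dz":0,"ax":0,"ay":0,"az":0.36},{"dx":0,"dy":0,"dz":0,"ax":0,"ay":0,"az":0.54},{"dx":0,"dy":0,"dz":0,"ax":0,"ay":0,"az":0.72},{"dx":0,"dy":0,"dz":0,"ax":0,"ay":0,"az":0.9}]';python3 plan.py;python3 -m handwheel '[{"dx":0,"dy":0,"dz":0,"ax":0,"ay":0,"az":0.18},{"dx":0,"dy":0,"dz":0,"ax":0,"ay":0,"az":0.36},{"dx":0,"dy":0,"dz":0,"ax":0,"ay":0,"az":0.54},{"dx":0,"dy":0,"dz":0,"ax":0,"ay":0,"az":0.72},{"dx":0,"dy":0,"dz":0,"ax":0,"ay":0,"az":0.9}]';python3 plan.py 44 2 12 108
```

```text
time: 8.85
tool_pos: [0.6086, 0.0184, 0.1837]
tool_rot: [0.108, 0.878, 0.372, 0.281]
contact_force: [-7.2, -1.6, 6.2]
gripper_width: 0.126
t8.85 lid pos mm [45.4  1.8 14.1] phi 46.2 tilt err 0.1 | world [0.609 0.018 0.184] | w 0.126 | F lid [-2.4 -1.3  9.3] Tz -0.06 | j [-0.14 -0.31  2.11  0.15  0.74 -1.02]
time: 9.48
tool_pos: [0.608, 0.0182, 0.1832]
tool_rot: [-0.025, 0.953, -0.047, 0.299]
contact_force: [-11.8, -1.9, 7.5]
gripper_width: 0.129
t9.47 lid pos mm [44.7  1.6 14.1] phi 97.7 tilt err 0.1 | world [0.608 0.018 0.183] | w 0.129 | F lid [-5.4 -1.4 13. ] Tz -0.12 | j [-0.14 -0.31  2.11  0.14  0.74 -0.12]
d [-0.0008 -0.0003  0.0021] a [0.002  0.001  0.1793] rows 1.0 world tgt [0.609 0.019 0.181]
```

```bash
python3 -m handwheel '[{"dx":0,"dy":0,"dz":0,"ax":0,"ay":0,"az":0.09},{"dx":0,"dy":0,"dz":0,"ax":0,"ay":0,"az":0.182},{"dx":0,"dy":0,"dz":0,"ax":0,"ay":0,"az":0.182},{"dx":0,"dy":0,"dz":0,"ax":0,"ay":0,"az":0.182}]';python3 plan.py 44 2 12 108
```

```text
time: 9.98
tool_pos: [0.6079, 0.0182, 0.1831]
tool_rot: [-0.051, 0.945, -0.131, 0.295]
contact_force: [-12.0, -2.9, 8.5]
gripper_width: 0.124
t9.97 lid pos mm [44.6  1.7 14.1] phi 107.9 tilt err 0.1 | world [0.608 0.018 0.183] | w 0.124 | F lid [-5.  -2.5 13.9] Tz 0.02 | j [-0.14 -0.31  2.11  0.14  0.74  0.06]
d [-0.0007 -0.0002  0.0021] a [0.0019 0.0012 0.0026] rows 0.0 world tgt [0.609 0.019 0.181]
```

```bash
python3 -m handwheel '[{"dx":0,"dy":0,"dz":0,"ax":0,"ay":0,"az":0},{"dx":0,"dy":0,"dz":0,"ax":0,"ay":0,"az":0},{"dx":0,"dy":0,"dz":-0.05,"ax":0,"ay":0,"az":0},{"dx":0,"dy":0,"dz":-0.06,"ax":0,"ay":0,"az":0},{"dx":0,"dy":0,"dz":-0.06,"ax":0,"ay":0,"az":0}]' 100;python3 plan.py 44 -82 70 125;python3 dials.py d2
```

```text
time: 10.6
tool_pos: [0.5745, 0.0176, 0.2322]
tool_rot: [-0.052, 0.944, -0.131, 0.297]
contact_force: [0.5, 0.5, 0.5]
gripper_width: 0.608
t10.60 lid pos mm [45.4  2.2 73.5] phi 107.9 tilt err 0.1 | world [0.574 0.018 0.232] | w 0.608 | F lid [0.7 0.5 0.1] Tz -0.01 | j [-0.15 -0.46  2.14  0.14  0.87  0.07]
d [0.0245 0.0806 0.0035] a [-1.000e-04 -1.700e-03  2.985e-01] rows 1.6 world tgt [ 0.578 -0.067  0.229]
top 1 red r=11.9mm angle=112.9 deg bar axis 116.4 bar ctr [ 7.2 -2.3]
top 2 red r=11.3mm angle=285.6 deg bar axis 57.9 bar ctr [10.9  6.3]
top 3 red r=12.3mm angle=304.9 deg bar axis 137.0 bar ctr [ 5.2 -0.3]
side 1 red r=12.4mm angle=112.6 deg bar axis 106.1 bar ctr [0.9 3.5]
side 2 red r=14.0mm angle=283.6 deg bar axis 105.8 bar ctr [0.6 3.7]
side 3 red r=8.6mm angle=89.5 deg bar axis 121.7 bar ctr [-2.2 -4.7]
```

View pics/d2.png

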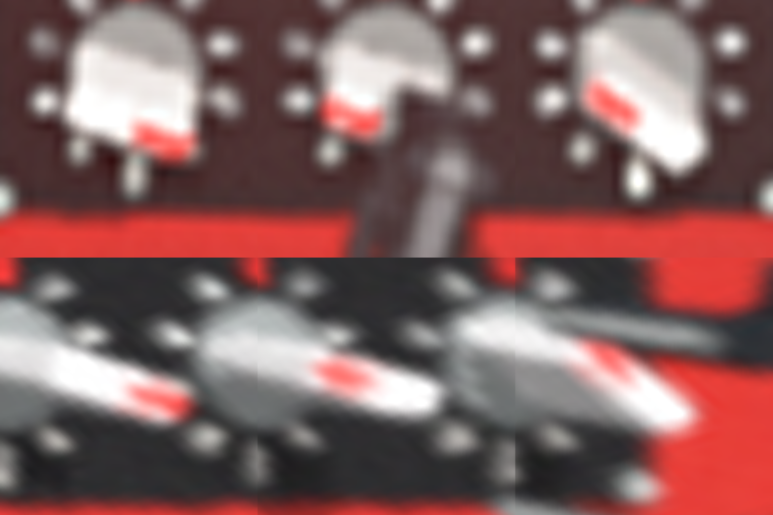

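```bash
python3 -m handwheel '[{"dx":0.0245,"dy":0.0805,"dz":0.0035,"ax":0,"ay":0,"az":0.32},{"dx":0.0245,"dy":0.0805,"dz":0.0035,"ax":0,"ay":0,"az":0.32},{"dx":0.0245,"dy":0.0805,"dz":0.0035,"ax":0,"ay":0,"az":0.32}]';python3 plan.py 44 -82 15 126.5
```

```text
time: 11.08
tool_pos: [0.5777, -0.0678, 0.2255]
tool_rot: [-0.098, 0.912, -0.281, 0.282]
contact_force: [0.3, -0.8, -0.3]
gripper_width: 0.605
t11.07 lid pos mm [ 41.6 -83.2  67.9] phi 126.4 tilt err 0.2 | world [ 0.578 -0.068  0.225] | w 0.605 | F lid [ 0.  -0.8 -0.3] Tz 0.01 | j [-0.35 -0.42  2.12  0.28  0.89  0.13]
d [ 0.0014 -0.0026  0.0529] a [0.0028 0.0024 0.0022] rows 0.8 world tgt [ 0.61  -0.065  0.184]
```

```bash
python3 -m handwheel '[{"dx":0.0014,"dy":-0.002,"dz":0.03,"ax":0,"ay":0,"az":0},{"dx":0.0014,"dy":-0.002,"dz":0.053,"ax":0,"ay":0,"az":0},{"dx":0.0014,"dy":-0.002,"dz":0.053,"ax":0,"ay":0,"az":0}]' ; python3 plan.py;  python3 -m handwheel '[{"dx":0,"dy":0,"dz":0,"ax":0,"ay":0,"az":0},{"dx":0,"dy":0,"dz":0,"ax":0,"ay":0,"az":0},{"dx":0,"dy":0,"dz":0,"ax":0,"ay":0,"az":0},{"dx":0,"dy":0,"dz":0,"ax":0,"ay":0,"az":0}]' 255 ;python3 plan.py 44 -82 12 9.7
```

```text
time: 11.45
tool_pos: [0.6092, -0.0629, 0.1819]
tool_rot: [-0.099, 0.913, -0.279, 0.281]
contact_force: [0.1, -0.2, 0.8]
gripper_width: 0.611
t11.45 lid pos mm [ 42.5 -79.5  14. ] phi 126.2 tilt err 0.4 | world [ 0.609 -0.063  0.182] | w 0.611 | F lid [ 0.5 -0.2  0.6] Tz -0.01 | j [-0.32 -0.29  2.09  0.29  0.78  0.13]
time: 11.95
tool_pos: [0.6099, -0.064, 0.1866]
tool_rot: [-0.099, 0.912, -0.28, 0.284]
contact_force: [-5.3, 1.3, 4.5]
gripper_width: 0.121
t11.95 lid pos mm [ 45.8 -80.6  17.5] phi 126.2 tilt err 0.0 | world [ 0.61  -0.064  0.187] | w 0.121 | F lid [-1.8  1.5  6.7] Tz -0.02 | j [-0.32 -0.29  2.09  0.29  0.78  0.13]
d [-0.0006  0.0022  0.0055] a [-9.0000e-04  2.0000e-04 -2.0337e+00] rows 10.9 world tgt [ 0.612 -0.065  0.181]
```

```bash
python3 -m handwheel '[{"dx":0,"dy":0,"dz":0,"ax":0,"ay":0,"az":-0.18},{"dx":0,"dy":0,"dz":0,"ax":0,"ay":0,"az":-0.36},{"dx":0,"dy":0,"dz":0,"ax":0,"ay":0,"az":-0.54},{"dx":0,"dy":0,"dz":0,"ax":0,"ay":0,"az":-0.72},{"dx":0,"dy":0,"dz":0,"ax":0,"ay":0,"az":-0.9}]';python3 plan.py;python3 -m handwheel '[{"dx":0,"dy":0,"dz":0,"ax":0,"ay":0,"az":-0.18},{"dx":0,"dy":0,"dz":0,"ax":0,"ay":0,"az":-0.36},{"dx":0,"dy":0,"dz":0,"ax":0,"ay":0,"az":-0.54},{"dx":0,"dy":0,"dz":0,"ax":0,"ay":0,"az":-0.72},{"dx":0,"dy":0,"dz":0,"ax":0,"ay":0,"az":-0.9}]';python3 plan.py 44 -82 12 9.7
```

```text
time: 12.58
tool_pos: [0.6092, -0.0638, 0.186]
tool_rot: [0.035, 0.943, 0.148, 0.297]
contact_force: [-11.6, 2.0, 6.8]
gripper_width: 0.122
t12.57 lid pos mm [ 44.8 -80.4  17.5] phi 74.3 tilt err 0.2 | world [ 0.609 -0.064  0.186] | w 0.122 | F lid [-5.5  2.4 12.1] Tz 0.08 | j [-0.32 -0.29  2.09  0.29  0.79 -0.77]
time: 13.2
tool_pos: [0.6085, -0.0645, 0.1856]
tool_rot: [0.161, 0.785, 0.543, 0.252]
contact_force: [-17.3, -1.2, 6.1]
gripper_width: 0.124
t13.20 lid pos mm [ 44.  -81.   17.5] phi 22.7 tilt err 0.3 | world [ 0.609 -0.064  0.186] | w 0.124 | F lid [-10.7  -0.6  15. ] Tz 0.03 | j [-0.32 -0.29  2.09  0.28  0.79 -1.67]
d [-0.0009  0.0004  0.0055] a [-0.0045  0.0011 -0.227 ] rows 1.2 world tgt [ 0.612 -0.065  0.181]
```

```bash
python3 -m handwheel '[{"dx":0,"dy":0,"dz":0,"ax":0,"ay":0,"az":-0.12},{"dx":0,"dy":0,"dz":0,"ax":0,"ay":0,"az":-0.23},{"dx":0,"dy":0,"dz":0,"ax":0,"ay":0,"az":-0.23},{"dx":0,"dy":0,"dz":0,"ax":0,"ay":0,"az":-0.23}]';python3 plan.py; python3 -m handwheel '[{"dx":0,"dy":0,"dz":0,"ax":0,"ay":0,"az":0},{"dx":0,"dy":0,"dz":0,"ax":0,"ay":0,"az":0},{"dx":0,"dy":0,"dz":-0.05,"ax":0,"ay":0,"az":0},{"dx":0,"dy":0,"dz":-0.06,"ax":0,"ay":0,"az":0},{"dx":0,"dy":0,"dz":-0.06,"ax":0,"ay":0,"az":0}]' 100;python3 plan.py -105 -18 100 0;python3 dials.py d3
python3 - <<'E'
from h import *
for n in("top","side"):
    f=cam(n); im=f["image"]; u,v=proj(f,l2w([-.104,-.018,.034]))[0].round().astype(int)
    w=im[v-6:v+7,u-6:u+7].max(2).astype(float); k=np.clip(80-w,0,None); vv,uu=np.mgrid[v-6:v+7,u-6:u+7]
    c=((k*uu).sum()/k.sum(),(k*vv).sum()/k.sum()); print(n,(u,v),c, np.round(onl(f,*c,.034)*1e3,1)); crop(f,u-60,v-45,u+60,v+45,6,f"pics/ball_{n}.png")
E
```

```text
time: 13.7
tool_pos: [0.6084, -0.0647, 0.1855]
tool_rot: [0.188, 0.719, 0.628, 0.232]
contact_force: [-16.7, -1.7, 7.3]
gripper_width: 0.123
t13.70 lid pos mm [ 43.9 -81.3  17.5] phi 9.8 tilt err 0.3 | world [ 0.608 -0.065  0.185] | w 0.123 | F lid [-9.6 -1.1 15.6] Tz -0.04 | j [-0.32 -0.29  2.09  0.28  0.79 -1.9 ]
time: 14.32
tool_pos: [0.5763, -0.0659, 0.2359]
tool_rot: [0.19, 0.719, 0.627, 0.234]
contact_force: [-0.2, 0.9, 0.5]
gripper_width: 0.607
t14.32 lid pos mm [ 46.5 -81.3  77.2] phi 9.9 tilt err 0.1 | world [ 0.576 -0.066  0.236] | w 0.607 | F lid [0.2 0.9 0.5] Tz 0.01 | j [-0.35 -0.44  2.12  0.28  0.91 -1.89]
d [ 0.0362 -0.1601 -0.0231] a [ 0.002   0.001  -0.1731] rows 2.7 world tgt [ 0.437 -0.008  0.168]
top 1 red r=12.0mm angle=112.9 deg bar axis 116.4 bar ctr [ 7.2 -2.3]
top 2 red r=11.7mm angle=284.8 deg bar axis 105.1 bar ctr [ 7.7 -0.3]
top 3 red r=10.8mm angle=187.2 deg bar axis 8.5 bar ctr [ 2.8 -0.2]
side 1 red r=12.5mm angle=112.6 deg bar axis 106.0 bar ctr [0.9 3.5]
side 2 red r=14.0mm angle=283.5 deg bar axis 106.6 bar ctr [0.3 3.5]
side 3 red r=10.1mm angle=107.9 deg bar axis 105.3 bar ctr [ 0.2 -0.5]
top (np.int64(318), np.int64(282)) (np.float64(320.9182481751825), np.float64(284.1678832116788)) [-110.3  -25.5   34. ]
side (np.int64(349), np.int64(256)) (np.float64(349.9009009009009), np.float64(255.12462462462463)) [-105.4  -21.6   34. ]
```

View pics/ball_top.png

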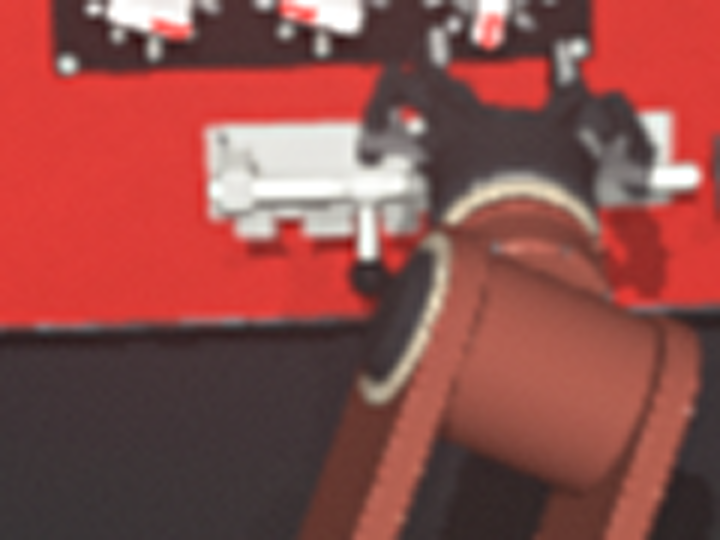

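View pics/ball_side.png

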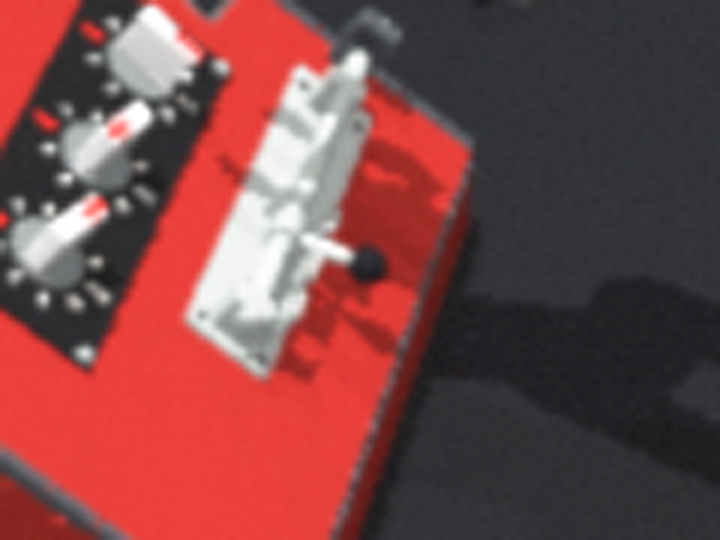

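```bash
python3 -m handwheel '[{"dx":0.036,"dy":-0.16,"dz":-0.023,"ax":0,"ay":0,"az":-0.173},{"dx":0.036,"dy":-0.16,"dz":-0.023,"ax":0,"ay":0,"az":-0.173},{"dx":0.036,"dy":-0.16,"dz":-0.023,"ax":0,"ay":0,"az":-0.173},{"dx":0.036,"dy":-0.16,"dz":-0.023,"ax":0,"ay":0,"az":-0.173},{"dx":0.036,"dy":-0.16,"dz":-0.023,"ax":0,"ay":0,"az":-0.173}]';python3 plan.py -105 -19.5 20 0
```

```text
time: 15.15
tool_pos: [0.4373, -0.008, 0.1676]
tool_rot: [0.209, 0.662, 0.686, 0.217]
contact_force: [1.1, -0.6, -0.5]
gripper_width: 0.607
t15.15 lid pos mm [-104.8  -18.3   99.7] phi 0.0 tilt err 0.1 | world [ 0.437 -0.008  0.168] | w 0.607 | F lid [ 0.6 -0.7 -1. ] Tz 0.01 | j [-0.32 -0.93  2.5   0.24  1.   -2.  ]
d [-0.0012 -0.0003  0.0797] a [ 0.001   0.0007 -0.0003] rows 1.3 world tgt [ 0.483 -0.008  0.102]
```

```bash
python3 -m handwheel '[{"dx":-0.0012,"dy":0,"dz":0.045,"ax":0,"ay":0,"az":0},{"dx":-0.0012,"dy":0,"dz":0.079,"ax":0,"ay":0,"az":0},{"dx":-0.0012,"dy":0,"dz":0.079,"ax":0,"ay":0,"az":0}]';python3 plan.py -105 -19.5 20 0; python3 - <<'E'
from h import *
for n in("top","side"):
    f=cam(n);u,v=proj(f,l2w([-.104,-.018,.034]))[0].round().astype(int);crop(f,u-60,v-45,u+60,v+45,6,f"pics/g_{n}.png")
E
```

```text
time: 15.52
tool_pos: [0.4815, -0.0072, 0.0986]
tool_rot: [0.205, 0.663, 0.687, 0.214]
contact_force: [-0.3, -1.1, -0.6]
gripper_width: 0.606
t15.53 lid pos mm [-108.2  -19.1   17.8] phi 0.1 tilt err 0.5 | world [ 0.481 -0.007  0.099] | w 0.606 | F lid [-0.6 -1.1 -0.4] Tz -0.01 | j [-0.27 -0.62  2.46  0.26  0.74 -2.02]
d [-0.0004  0.0032 -0.0022] a [-0.0089 -0.002  -0.0019] rows 0.1 world tgt [ 0.483 -0.008  0.102]
```

View pics/g_side.png

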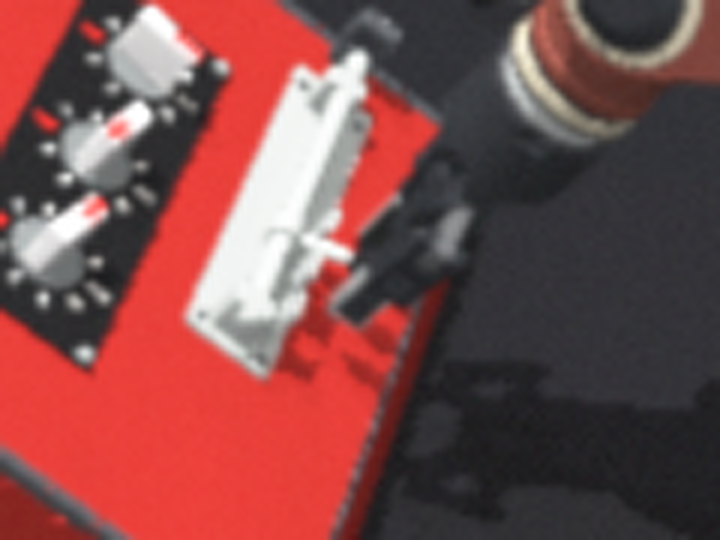

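View pics/g_top.png

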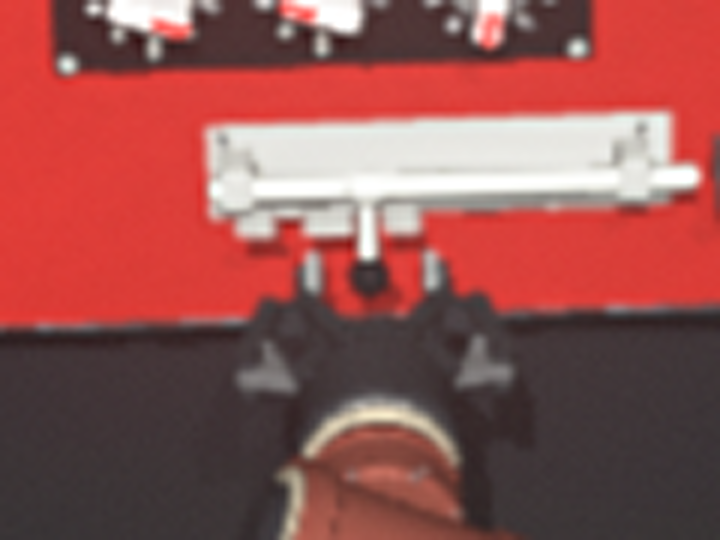

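```bash
python3 -m handwheel '[{"dx":0,"dy":0,"dz":0,"ax":0,"ay":0,"az":0},{"dx":0,"dy":0,"dz":0,"ax":0,"ay":0,"az":0},{"dx":0,"dy":0,"dz":0,"ax":0,"ay":0,"az":0},{"dx":0,"dy":0,"dz":0,"ax":0,"ay":0,"az":0}]' 255;python3 plan.py -105 -19.5 20 0
```

```text
time: 16.12
tool_pos: [0.4825, -0.0063, 0.104]
tool_rot: [0.209, 0.662, 0.686, 0.218]
contact_force: [1.7, 6.7, 1.3]
gripper_width: 0.216
t16.12 lid pos mm [-104.2  -18.3   21.7] phi 0.1 tilt err 0.2 | world [ 0.483 -0.006  0.104] | w 0.216 | F lid [ 2.4  6.7 -0. ] Tz 0.16 | j [-0.27 -0.63  2.46  0.27  0.74 -2.02]
d [-0.0013 -0.0009  0.0017] a [ 0.0033 -0.0019 -0.0019] rows 0.0 world tgt [ 0.483 -0.008  0.102]
```

```bash
python3 -m handwheel '[{"dx":0,"dy":0.0018,"dz":-0.0057,"ax":0,"ay":0,"az":0},{"dx":0,"dy":0.0046,"dz":-0.0111,"ax":0,"ay":0,"az":0},{"dx":0,"dy":0.008,"dz":-0.016,"ax":0,"ay":0,"az":0},{"dx":0,"dy":0.0119,"dz":-0.0206,"ax":0,"ay":0,"az":0},{"dx":0,"dy":0.0119,"dz":-0.0206,"ax":0,"ay":0,"az":0}]';python3 plan.py; python3 -m handwheel '[{"dx":0,"dy":0.0046,"dz":-0.0039,"ax":0,"ay":0,"az":0},{"dx":0,"dy":0.0095,"dz":-0.0073,"ax":0,"ay":0,"az":0},{"dx":0,"dy":0.015,"dz":-0.010,"ax":0,"ay":0,"az":0},{"dx":0,"dy":0.0206,"dz":-0.0119,"ax":0,"ay":0,"az":0},{"dx":0,"dy":0.0206,"dz":-0.0119,"ax":0,"ay":0,"az":0}]';python3 plan.py
```

```text
time: 16.75
tool_pos: [0.477, -0.0061, 0.1232]
tool_rot: [0.205, 0.662, 0.688, 0.215]
contact_force: [-5.5, 1.8, -2.6]
gripper_width: 0.214
t16.75 lid pos mm [-97.6 -17.9  40.6] phi 0.0 tilt err 0.5 | world [ 0.477 -0.006  0.123] | w 0.214 | F lid [-5.9  2.   1. ] Tz 0.05 | j [-0.27 -0.68  2.45  0.25  0.8  -2.  ]
time: 17.38
tool_pos: [0.4909, -0.0075, 0.1497]
tool_rot: [0.21, 0.662, 0.686, 0.217]
contact_force: [0.1, -0.5, 0.7]
gripper_width: 0.003
t17.38 lid pos mm [-71.1 -19.7  54.3] phi -0.0 tilt err 0.2 | world [ 0.491 -0.007  0.15 ] | w 0.003 | F lid [ 0.5 -0.5  0.6] Tz -0.01 | j [-0.27 -0.67  2.4   0.23  0.83 -1.98]
```

```bash
python3 - <<'E'
from h import *
for n in("top","side"):
    f=cam(n);u,v=proj(f,l2w([-.104,-.018,.034]))[0].round().astype(int);crop(f,u-60,v-45,u+60,v+45,6,f"pics/g2_{n}.png")
E
```

```text
(no output)
```

View pics/g2_side.png

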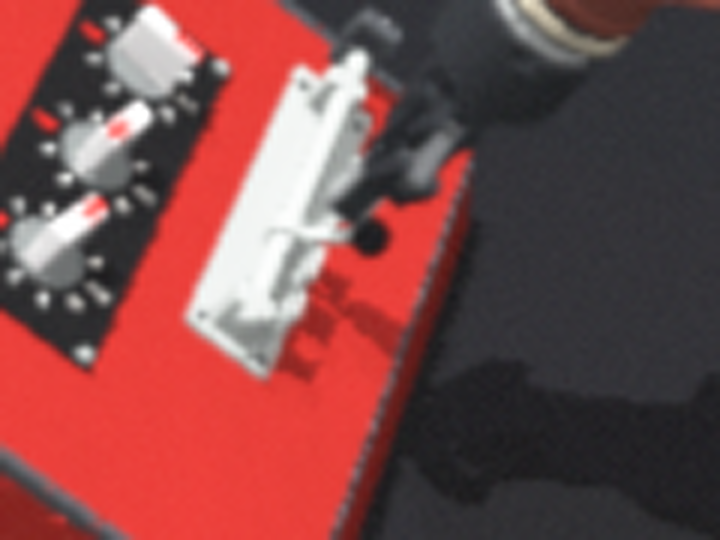

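View pics/g2_top.png

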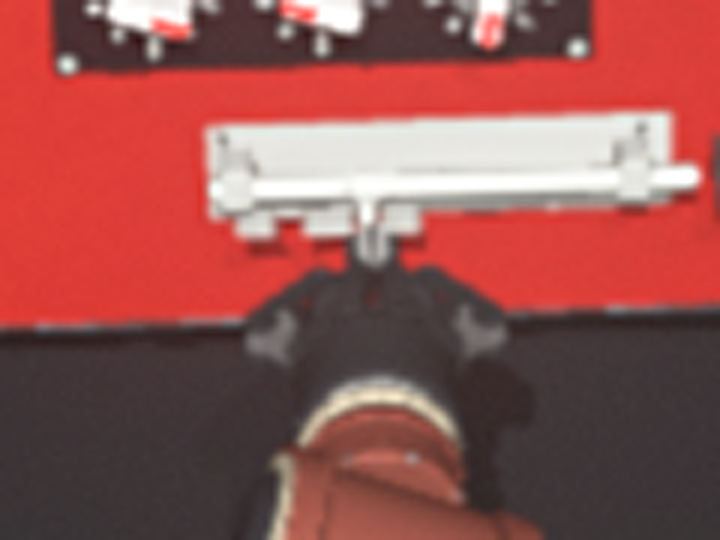

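```bash
python3 - <<'E'
from h import *
f=cam("side");u,v=proj(f,l2w([-.104,-.018,.034]))[0].round().astype(int)
m=np.array([u-60+370/6-.4,v-45+237/6-.4])
for th in range(15,60,5):
    t=np.radians(th);p=[-.06-.046*np.cos(t),-.0195,.022+.046*np.sin(t)];print(th,np.round(np.array(p)*1e3,1),np.round(proj(f,l2w(p))[0]-m,1))
E
python3 plan.py -112 -19.5 80 0
```

```text
15 [-104.4  -19.5   33.9] [-0.8  5.3]
20 [-103.2  -19.5   37.7] [-0.4  4.4]
25 [-101.7  -19.5   41.4] [-0.1  3.4]
30 [-99.8 -19.5  45. ] [0.1 2.5]
35 [-97.7 -19.5  48.4] [0.2 1.4]
40 [-95.2 -19.5  51.6] [0.2 0.4]
45 [-92.5 -19.5  54.5] [ 0.1 -0.6]
50 [-89.6 -19.5  57.2] [-0.1 -1.7]
55 [-86.4 -19.5  59.7] [-0.5 -2.7]
t17.52 lid pos mm [-72.7 -19.6  53.4] phi 0.0 tilt err 0.1 | world [ 0.49  -0.007  0.148] | w 0.002 | F lid [ 0.9 -1.3  0.1] Tz 0.05 | j [-0.27 -0.67  2.41  0.23  0.83 -1.98]
d [ 0.0001 -0.0393 -0.0266] a [ 0.0012  0.0012 -0.0003] rows 0.8 world tgt [ 0.443 -0.009  0.147]
```

```bash
python3 -m handwheel '[{"dx":0,"dy":0,"dz":-0.035,"ax":0,"ay":0,"az":0},{"dx":0,"dy":-0.0215,"dz":-0.035,"ax":0,"ay":0,"az":0},{"dx":0,"dy":-0.0215,"dz":-0.035,"ax":0,"ay":0,"az":0},{"dx":0,"dy":-0.0215,"dz":-0.015,"ax":0,"ay":0,"az":0},{"dx":0,"dy":-0.0215,"dz":-0.015,"ax":0,"ay":0,"az":0}]' 110;python3 plan.py -94 -19.5 36 0
```

```text
time: 18.15
tool_pos: [0.463, -0.0076, 0.1452]
tool_rot: [0.207, 0.663, 0.687, 0.215]
contact_force: [-0.3, -0.0, -0.7]
gripper_width: 0.569
t18.15 lid pos mm [-96.5 -18.9  66.6] phi 0.1 tilt err 0.3 | world [ 0.463 -0.008  0.145] | w 0.569 | F lid [-0.7 -0.  -0.4] Tz -0.01 | j [-0.29 -0.78  2.47  0.24  0.89 -2.  ]
d [-0.0007  0.0027  0.0306] a [-0.0046 -0.001  -0.001 ] rows 0.5 world tgt [ 0.483 -0.008  0.122]
```

```bash
python3 -m handwheel '[{"dx":-0.0007,"dy":0.001,"dz":0.031,"ax":0,"ay":0,"az":0},{"dx":-0.0007,"dy":0.001,"dz":0.031,"ax":0,"ay":0,"az":0},{"dx":-0.0007,"dy":0.001,"dz":0.031,"ax":0,"ay":0,"az":0}]';python3 plan.py; python3 -m handwheel '[{"dx":0,"dy":0,"dz":0,"ax":0,"ay":0,"az":0},{"dx":0,"dy":0,"dz":0,"ax":0,"ay":0,"az":0},{"dx":0,"dy":0,"dz":0,"ax":0,"ay":0,"az":0},{"dx":0,"dy":0,"dz":0,"ax":0,"ay":0,"az":0}]' 255;python3 plan.py -94 -19.5 36 0
```

```text
time: 18.52
tool_pos: [0.4823, -0.008, 0.123]
tool_rot: [0.209, 0.662, 0.687, 0.216]
contact_force: [-0.3, -0.4, -0.6]
gripper_width: 0.57
t18.52 lid pos mm [-93.5 -19.9  37.4] phi 0.0 tilt err 0.0 | world [ 0.482 -0.008  0.123] | w 0.570 | F lid [-0.6 -0.4 -0.2] Tz 0.01 | j [-0.28 -0.66  2.45  0.25  0.79 -2.01]
time: 19.02
tool_pos: [0.482, -0.0063, 0.1231]
tool_rot: [0.207, 0.662, 0.686, 0.218]
contact_force: [-1.9, 8.6, 1.1]
gripper_width: 0.217
t19.02 lid pos mm [-93.6 -18.3  37.6] phi 0.1 tilt err 0.2 | world [ 0.482 -0.006  0.123] | w 0.217 | F lid [-0.6  8.6  1.8] Tz 0.05 | j [-0.27 -0.66  2.45  0.25  0.79 -2.01]
d [-0.0012 -0.0004  0.0016] a [ 0.0001 -0.0038 -0.002 ] rows 0.0 world tgt [ 0.483 -0.008  0.122]
```

```bash
python3 -m handwheel '[{"dx":0.0015,"dy":0.004,"dz":-0.004,"ax":0,"ay":0,"az":0},{"dx":0.0015,"dy":0.0078,"dz":-0.0069,"ax":0,"ay":0,"az":0},{"dx":0.0015,"dy":0.0112,"dz":-0.009,"ax":0,"ay":0,"az":0},{"dx":0.0015,"dy":0.0148,"dz":-0.0109,"ax":0,"ay":0,"az":0},{"dx":0.0015,"dy":0.0148,"dz":-0.0109,"ax":0,"ay":0,"az":0}]';python3 plan.py; python3 -m handwheel '[{"dx":0,"dy":0.0037,"dz":-0.0015,"ax":0,"ay":0,"az":0},{"dx":0,"dy":0.0075,"dz":-0.0027,"ax":0,"ay":0,"az":0},{"dx":0,"dy":0.011,"dz":-0.0035,"ax":0,"ay":0,"az":0},{"dx":0,"dy":0.0136,"dz":-0.004,"ax":0,"ay":0,"az":0},{"dx":0,"dy":0.0136,"dz":-0.004,"ax":0,"ay":0,"az":0}]';python3 plan.py
```

```text
time: 19.65
tool_pos: [0.4905, -0.0068, 0.1439]
tool_rot: [0.212, 0.661, 0.686, 0.218]
contact_force: [1.8, -0.7, 0.7]
gripper_width: 0.001
t19.65 lid pos mm [-74.7 -19.1  49.8] phi -0.0 tilt err 0.4 | world [ 0.491 -0.007  0.144] | w 0.001 | F lid [ 1.8 -0.7 -0.5] Tz 0.00 | j [-0.26 -0.66  2.41  0.24  0.81 -1.98]
time: 20.27
tool_pos: [0.497, -0.006, 0.151]
tool_rot: [0.209, 0.662, 0.687, 0.216]
contact_force: [0.3, -0.7, 0.4]
gripper_width: 0.002
t20.27 lid pos mm [-65.4 -18.5  51.8] phi 0.0 tilt err 0.0 | world [ 0.497 -0.006  0.151] | w 0.002 | F lid [ 0.4 -0.7  0.1] Tz -0.06 | j [-0.26 -0.64  2.39  0.23  0.82 -1.97]
```

```bash
python3 - <<'E'
from h import *
for n in("top","side"):
    f=cam(n);u,v=proj(f,l2w([-.104,-.018,.034]))[0].round().astype(int);crop(f,u-60,v-45,u+60,v+45,6,f"pics/g3_{n}.png")
    print(n,u,v)
E
```

```text
top 318 282
side 349 256
```

View pics/g3_side.png

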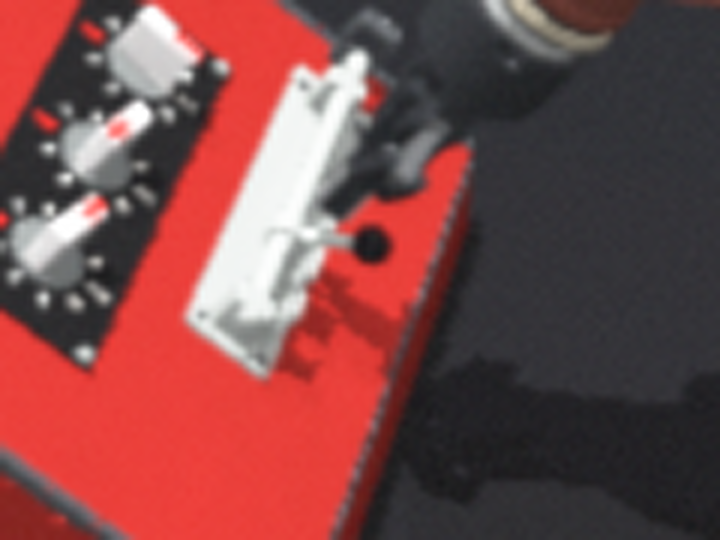

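View pics/g3_top.png

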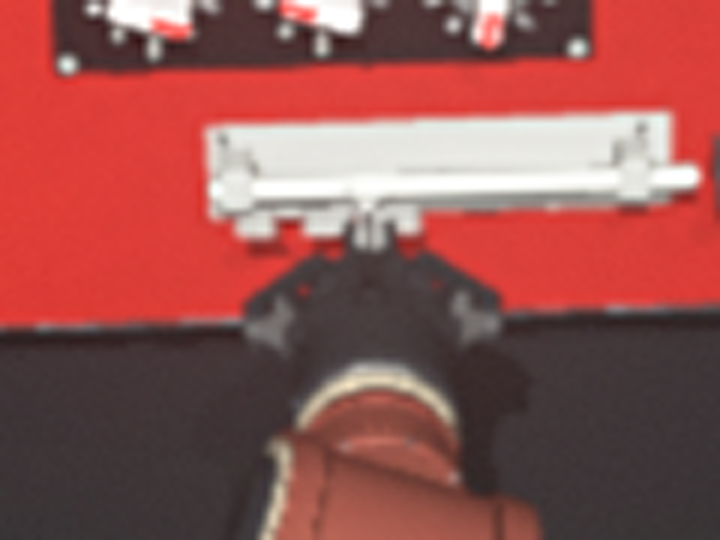

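```bash
sed -i 's/CX,CY=.6245,.0172/CX,CY=.6245,.0187/' h.py; python3 plan.py -122 -20 80 0; python3 -m handwheel '[{"dx":0,"dy":0,"dz":-0.03,"ax":0,"ay":0,"az":0},{"dx":0,"dy":-0.03,"dz":-0.03,"ax":0,"ay":0,"az":0},{"dx":0,"dy":-0.057,"dz":-0.03,"ax":0,"ay":0,"az":0},{"dx":0,"dy":-0.057,"dz":-0.03,"ax":0,"ay":0,"az":0}]' 255; python3 plan.py -122 -20 42 0
```

```text
t20.38 lid pos mm [-65.8 -19.9  51.7] phi 0.0 tilt err 0.1 | world [ 0.497 -0.006  0.151] | w 0.001 | F lid [ 0.5 -0.5 -1.1] Tz 0.04 | j [-0.26 -0.64  2.39  0.23  0.82 -1.97]
d [-0.0001 -0.0563 -0.0282] a [-0.0009  0.0002 -0.0005] rows 1.0 world tgt [ 0.435 -0.008  0.142]
time: 20.88
tool_pos: [0.4319, -0.0082, 0.1409]
tool_rot: [0.208, 0.663, 0.686, 0.216]
contact_force: [-0.6, -0.2, 0.4]
gripper_width: -0.002
t20.88 lid pos mm [-124.5  -19.8   81. ] phi 0.1 tilt err 0.1 | world [ 0.432 -0.008  0.141] | w -0.002 | F lid [-0.3 -0.2  0.7] Tz 0.02 | j [-0.33 -0.94  2.55  0.25  0.97 -2.02]
d [-0.0001  0.0026  0.0389] a [-0.0016  0.0005 -0.0014] rows 0.6 world tgt [ 0.456 -0.007  0.11 ]
```

```bash
python3 -m handwheel '[{"dx":0,"dy":0.001,"dz":0.039,"ax":0,"ay":0,"az":0},{"dx":0,"dy":0.001,"dz":0.039,"ax":0,"ay":0,"az":0},{"dx":0,"dy":0.001,"dz":0.039,"ax":0,"ay":0,"az":0}]'; python3 plan.py; python3 -m handwheel '[{"dx":0,"dy":0.01,"dz":0.0,"ax":0,"ay":0,"az":0},{"dx":0,"dy":0.016,"dz":-0.002,"ax":0,"ay":0,"az":0},{"dx":0,"dy":0.021,"dz":-0.004,"ax":0,"ay":0,"az":0},{"dx":0,"dy":0.025,"dz":-0.007,"ax":0,"ay":0,"az":0},{"dx":0,"dy":0.028,"dz":-0.010,"ax":0,"ay":0,"az":0}]'; python3 plan.py; python3 - <<'E'
from h import *
for n in("top","side"):
    f=cam(n);u,v=(318,282) if n=="top" else (349,256);crop(f,u-60,v-45,u+60,v+45,6,f"pics/g4_{n}.png")
E
```

```text
time: 21.25
tool_pos: [0.4562, -0.0073, 0.1111]
tool_rot: [0.208, 0.662, 0.687, 0.216]
contact_force: [-3.9, 1.0, -2.1]
gripper_width: 0.003
t21.25 lid pos mm [-121.7  -19.8   42.6] phi 0.0 tilt err 0.2 | world [ 0.456 -0.007  0.111] | w 0.003 | F lid [-4.4  1.1  0.5] Tz -0.02 | j [-0.3  -0.76  2.52  0.26  0.82 -2.03]
time: 21.88
tool_pos: [0.4571, -0.0044, 0.115]
tool_rot: [0.188, 0.665, 0.694, 0.2]
contact_force: [-54.6, -7.9, -11.4]
gripper_width: 0.003
t21.88 lid pos mm [-118.7  -16.9   45.2] phi -0.2 tilt err 3.2 | world [ 0.457 -0.004  0.115] | w 0.003 | F lid [-51.5  -5.9  22.1] Tz -0.03 | j [-0.28 -0.72  2.48  0.23  0.87 -2.  ]
```

View pics/g4_side.png

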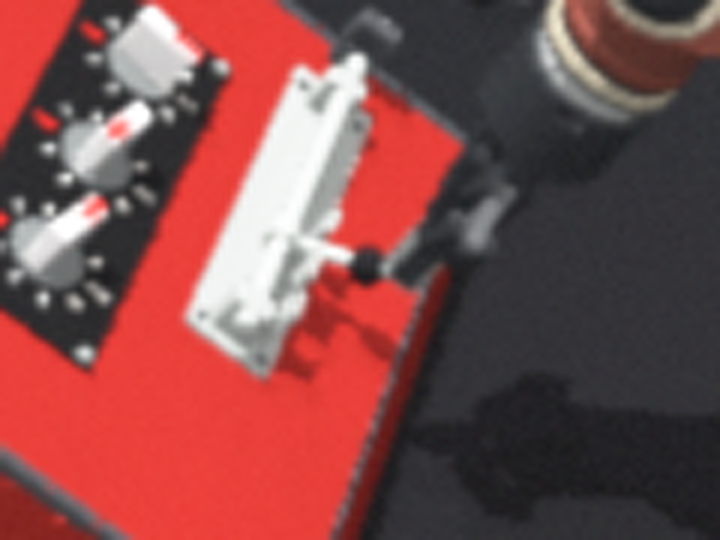

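View pics/g4_top.png

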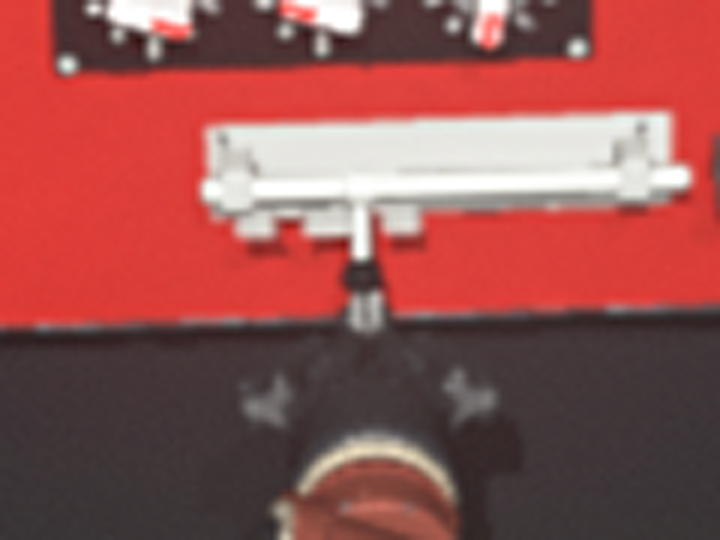

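```bash
python3 -m handwheel '[{"dx":0,"dy":-0.033,"dz":0,"ax":0,"ay":0,"az":0},{"dx":0,"dy":-0.033,"dz":0,"ax":0,"ay":0,"az":0},{"dx":0,"dy":-0.031,"dz":-0.03,"ax":0,"ay":0,"az":0},{"dx":0,"dy":-0.031,"dz":-0.03,"ax":0,"ay":0,"az":0}]' 110; python3 plan.py -105 -19 60 0; python3 - <<'E'
from h import *
for n in("top","side"):
    f=cam(n);u,v=(318,282) if n=="top" else (349,256);crop(f,u-60,v-45,u+60,v+45,6,f"pics/g5_{n}.png")
E
```

```text
time: 22.48
tool_pos: [0.4339, -0.0094, 0.1496]
tool_rot: [0.214, 0.661, 0.685, 0.219]
contact_force: [0.2, -0.6, -0.0]
gripper_width: 0.569
t22.48 lid pos mm [-117.9  -21.1   87. ] phi -0.1 tilt err 0.7 | world [ 0.434 -0.009  0.15 ] | w 0.569 | F lid [ 0.2 -0.6 -0.1] Tz 0.03 | j [-0.33 -0.95  2.54  0.25  0.97 -2.02]
d [0.0022 0.0126 0.0272] a [0.0121 0.0042 0.0013] rows 0.5 world tgt [ 0.46  -0.006  0.135]
```

View pics/g5_side.png

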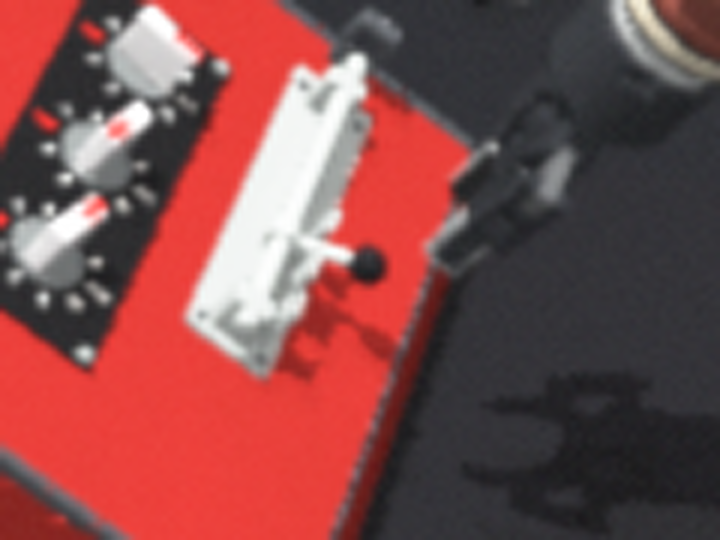

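View pics/g5_top.png

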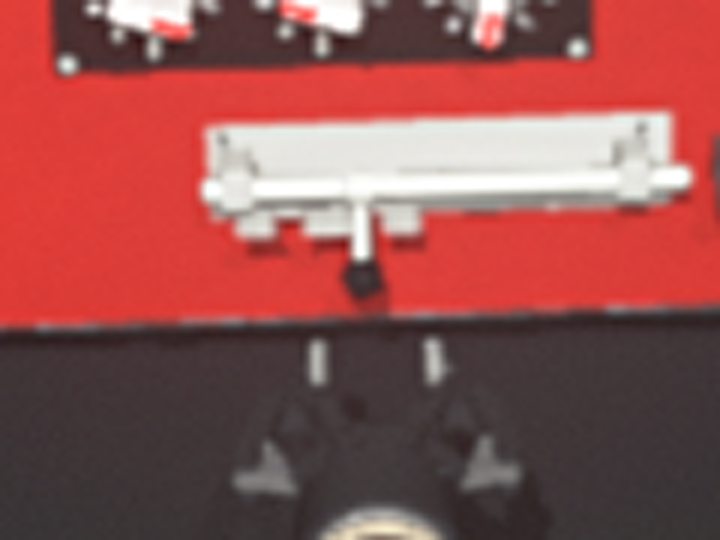

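```bash
python3 -m handwheel '[{"dx":0.003,"dy":0.013,"dz":0.03,"ax":0.012,"ay":0.004,"az":0},{"dx":0.003,"dy":0.013,"dz":0.065,"ax":0.012,"ay":0.004,"az":0},{"dx":0.003,"dy":0.013,"dz":0.068,"ax":0.012,"ay":0.004,"az":0},{"dx":0.003,"dy":0.013,"dz":0.068,"ax":0.012,"ay":0.004,"az":0}]'; python3 plan.py -105 -18 18 0
```

```text
time: 23.08
tool_pos: [0.4802, -0.0034, 0.0938]
tool_rot: [0.203, 0.663, 0.688, 0.213]
contact_force: [-0.3, -0.1, 0.1]
gripper_width: 0.572
t23.07 lid pos mm [-111.8  -16.8   14.6] phi 0.0 tilt err 0.8 | world [ 0.48  -0.003  0.094] | w 0.572 | F lid [-0.2 -0.1  0.2] Tz -0.08 | j [-0.26 -0.61  2.46  0.26  0.73 -2.02]
d [-0.0012  0.0068 -0.0035] a [-0.0136 -0.0042 -0.0005] rows 0.1 world tgt [ 0.484 -0.004  0.101]
```

```bash
python3 -m handwheel '[{"dx":-0.001,"dy":0.004,"dz":0,"ax":-0.008,"ay":-0.004,"az":0},{"dx":-0.001,"dy":0.004,"dz":0,"ax":-0.008,"ay":-0.004,"az":0}]'; python3 plan.py -105 -18 18 0
```

```text
time: 23.32
tool_pos: [0.4844, -0.0047, 0.0984]
tool_rot: [0.209, 0.662, 0.687, 0.216]
contact_force: [0.9, 0.1, 0.3]
gripper_width: 0.569
t23.32 lid pos mm [-105.9  -18.3   16. ] phi 0.0 tilt err 0.1 | world [ 0.484 -0.005  0.098] | w 0.569 | F lid [ 0.9  0.1 -0.3] Tz -0.00 | j [-0.26 -0.61  2.46  0.26  0.72 -2.01]
d [ 0.0003  0.0008 -0.002 ] a [-0.0009  0.0013 -0.0001] rows 0.0 world tgt [ 0.484 -0.004  0.101]
```

Good. Close on the ball, and compute a rigid rotation about the bolt axis.

```bash
python3 -m handwheel '[{"dx":0,"dy":0,"dz":0,"ax":0,"ay":0,"az":0},{"dx":0,"dy":0,"dz":0,"ax":0,"ay":0,"az":0},{"dx":0,"dy":0,"dz":0,"ax":0,"ay":0,"az":0},{"dx":0,"dy":0,"dz":0,"ax":0,"ay":0,"az":0}]' 255; cat > arc.py <<'E'
from h import *; import sys
from plan import status
s,Rt=status(); p=Rl.T@(s["tool_pos"]-ol); c=np.array([-.06,p[1],.022])
for a in map(float,sys.argv[1:]):
    rl=R.from_euler('y',np.radians(a)).as_matrix(); d=Rt.T@Rl@(c+rl@(p-c)-p); r=Rt.T@Rl@np.array([0,np.radians(a),0])
    print(a,"d",np.round(d*1e3,1),"a",np.round(r,3))
E
python3 arc.py 6 12 18 24 30 36 42 48 54 60
```

```text
time: 23.82
tool_pos: [0.4838, -0.0045, 0.0967]
tool_rot: [0.208, 0.662, 0.687, 0.215]
contact_force: [-1.8, 0.6, 1.5]
gripper_width: 0.227
t23.82 lid pos mm [-107.3  -18.    15. ] phi 0.0 tilt err 0.2 | world [ 0.484 -0.004  0.097] | w 0.227 | F lid [-0.6  0.7  2.3] Tz -0.01 | j [-0.26 -0.61  2.46  0.26  0.72 -2.01]
6.0 d [-0.  -0.5 -5. ] a [ 0.105 -0.    -0.   ]
12.0 d [ -0.   -0.5 -10. ] a [ 0.209 -0.    -0.   ]
18.0 d [ -0.    0.1 -15. ] a [ 0.314 -0.    -0.   ]
24.0 d [ -0.    1.1 -19.8] a [ 0.419 -0.    -0.   ]
30.0 d [ -0.    2.7 -24.6] a [ 0.524 -0.    -0.   ]
36.0 d [ -0.    4.8 -29.2] a [ 0.628 -0.    -0.   ]
42.0 d [ -0.    7.3 -33.5] a [ 0.733 -0.    -0.   ]
48.0 d [ -0.   10.3 -37.5] a [ 0.838 -0.    -0.   ]
54.0 d [ -0.   13.6 -41.2] a [ 0.942 -0.    -0.   ]
60.0 d [ -0.   17.4 -44.5] a [ 1.047 -0.    -0.   ]
```

```bash
python3 -m handwheel '[{"dx":0,"dy":-0.0005,"dz":-0.005,"ax":0.105,"ay":0,"az":0},{"dx":0,"dy":-0.0005,"dz":-0.010,"ax":0.209,"ay":0,"az":0},{"dx":0,"dy":0.0001,"dz":-0.015,"ax":0.314,"ay":0,"az":0},{"dx":0,"dy":0.0011,"dz":-0.0198,"ax":0.419,"ay":0,"az":0},{"dx":0,"dy":0.0027,"dz":-0.0246,"ax":0.524,"ay":0,"az":0}]'; python3 arc.py 6 12 18 24 30 35
```

```text
time: 24.45
tool_pos: [0.4718, -0.0049, 0.1181]
tool_rot: [0.027, 0.694, 0.719, 0.028]
contact_force: [0.4, 0.2, -1.1]
gripper_width: 0.222
t24.45 lid pos mm [-104.9  -18.    39.4] phi 0.0 tilt err 30.5 | world [ 0.472 -0.005  0.118] | w 0.222 | F lid [-0.3  0.2 -1.1] Tz -0.00 | j [-0.18 -0.29  2.12  0.02  1.23 -1.79]
6.0 d [-0.  -0.5 -5. ] a [ 0.105 -0.    -0.   ]
12.0 d [ -0.   -0.6 -10. ] a [ 0.209 -0.    -0.   ]
18.0 d [ -0.   -0.1 -15.1] a [ 0.314 -0.    -0.   ]
24.0 d [ -0.   1. -20.] a [ 0.419 -0.    -0.   ]
30.0 d [ -0.    2.5 -24.8] a [ 0.524 -0.    -0.   ]
35.0 d [ -0.    4.1 -28.6] a [ 0.611 -0.    -0.   ]
```

Still gripped (0.222) and the force is low. I'll continue by the same amount.

```bash
python3 -m handwheel '[{"dx":0,"dy":-0.0005,"dz":-0.005,"ax":0.105,"ay":0,"az":0},{"dx":0,"dy":-0.0005,"dz":-0.010,"ax":0.209,"ay":0,"az":0},{"dx":0,"dy":0.0,"dz":-0.015,"ax":0.314,"ay":0,"az":0},{"dx":0,"dy":0.001,"dz":-0.02,"ax":0.419,"ay":0,"az":0},{"dx":0,"dy":0.0025,"dz":-0.0248,"ax":0.524,"ay":0,"az":0}]'; python3 arc.py 6;  python3 - <<'E'
from h import *
for n in("top","side"):
    f=cam(n);u,v=(318,282) if n=="top" else (349,256);crop(f,u-60,v-60,u+60,v+30,6,f"pics/g6_{n}.png")
E
```

```text
time: 25.08
tool_pos: [0.4723, -0.0049, 0.143]
tool_rot: [-0.153, 0.677, 0.702, -0.159]
contact_force: [-0.3, -0.8, 0.0]
gripper_width: 0.219
t25.07 lid pos mm [-90.1 -18.   59.5] phi 0.1 tilt err 60.5 | world [ 0.472 -0.005  0.143] | w 0.219 | F lid [-0.2 -0.8  0.2] Tz 0.01 | j [-0.13  0.07  1.79 -0.07  1.72 -1.73]
6.0 d [ 0.  -0.6 -5. ] a [ 0.105 -0.     0.   ]
```

View pics/g6_side.png

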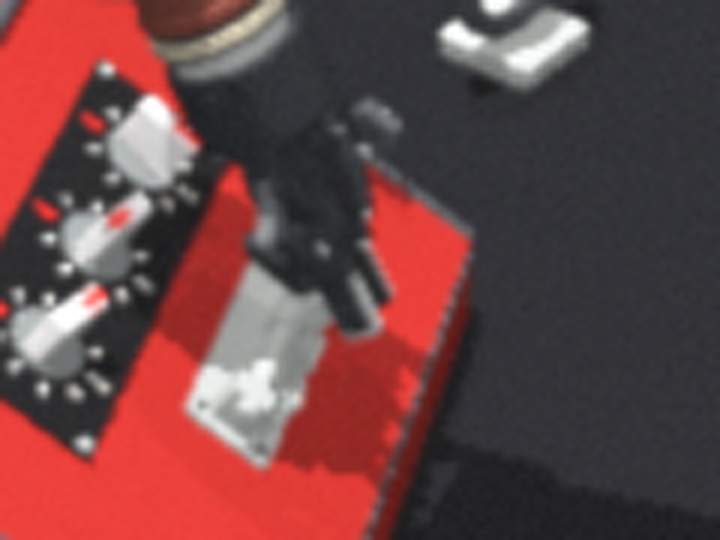

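```bash
python3 -m handwheel '[{"dx":0.003,"dy":0,"dz":0,"ax":0,"ay":0,"az":0},{"dx":0.006,"dy":0,"dz":0,"ax":0,"ay":0,"az":0},{"dx":0.008,"dy":0,"dz":0,"ax":0,"ay":0,"az":0},{"dx":0.008,"dy":0,"dz":0,"ax":0,"ay":0,"az":0}]'; python3 plan.py
```

```text
time: 25.68
tool_pos: [0.4725, -0.0008, 0.1431]
tool_rot: [-0.148, 0.678, 0.702, -0.16]
contact_force: [0.5, -15.4, -0.7]
gripper_width: 0.223
t25.68 lid pos mm [-89.8 -13.9  59.4] phi 0.5 tilt err 60.2 | world [ 0.472 -0.001  0.143] | w 0.223 | F lid [ -0.4 -15.4  -0.5] Tz 0.10 | j [-0.12  0.07  1.79 -0.07  1.71 -1.71]
```

```bash
python3 -m handwheel '[{"dx":-0.005,"dy":0,"dz":0,"ax":0,"ay":0,"az":0},{"dx":-0.010,"dy":0,"dz":0,"ax":0,"ay":0,"az":0},{"dx":-0.011,"dy":0,"dz":0,"ax":0,"ay":0,"az":0},{"dx":-0.011,"dy":0,"dz":0,"ax":0,"ay":0,"az":0}]'; python3 plan.py
```

```text
time: 26.18
tool_pos: [0.4725, -0.0064, 0.143]
tool_rot: [-0.153, 0.677, 0.703, -0.156]
contact_force: [1.7, 5.5, 0.6]
gripper_width: 0.226
t26.18 lid pos mm [-90.  -19.5  59.4] phi -0.1 tilt err 60.2 | world [ 0.473 -0.006  0.143] | w 0.226 | F lid [ 1.9  5.4 -0.6] Tz -0.04 | j [-0.13  0.07  1.79 -0.07  1.71 -1.73]
```

```bash
python3 -m handwheel '[{"dx":0.001,"dy":0,"dz":0,"ax":0,"ay":0,"az":0},{"dx":0.001,"dy":0,"dz":0,"ax":0,"ay":0,"az":0},{"dx":0.001,"dy":0,"dz":0,"ax":0,"ay":0,"az":0},{"dx":0.001,"dy":0,"dz":-0.05,"ax":0,"ay":0,"az":0},{"dx":0.001,"dy":0,"dz":-0.09,"ax":0,"ay":0,"az":0}]' 110; python3 plan.py 44 -82 75 9.8; python3 - <<'E'
from h import *
for n in("top","side"):
    f=cam(n);u,v=(318,282) if n=="top" else (349,256);crop(f,u-60,v-60,u+60,v+30,6,f"pics/g7_{n}.png")
E
```

```text
time: 26.8
tool_pos: [0.5111, -0.0056, 0.2256]
tool_rot: [-0.152, 0.677, 0.702, -0.158]
contact_force: [0.8, 0.1, 0.1]
gripper_width: 0.565
t26.80 lid pos mm [-11.  -20.1 104.9] phi 0.1 tilt err 60.3 | world [ 0.511 -0.006  0.226] | w 0.565 | F lid [ 0.7  0.  -0.4] Tz 0.05 | j [-0.12  0.09  1.63 -0.07  1.86 -1.73]
d [-0.0619  0.0532 -0.033 ] a [-1.05    0.0902  0.1542] rows 5.7 world tgt [ 0.576 -0.065  0.233]
```

View pics/g7_side.png

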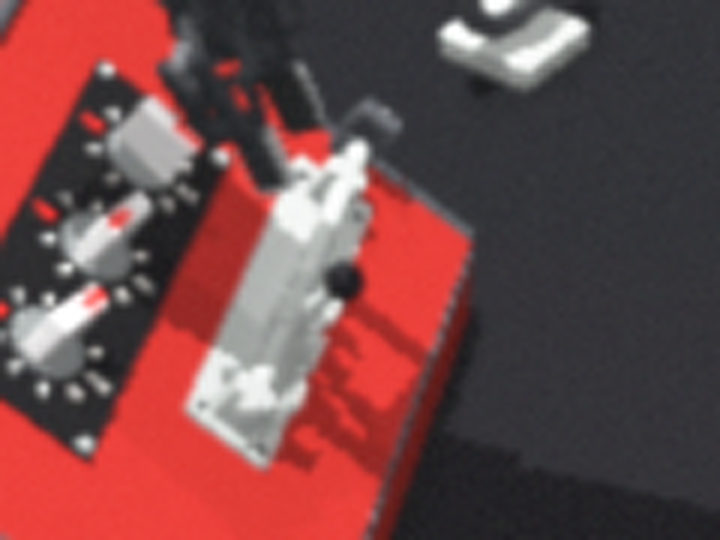

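```bash
python3 -m handwheel '[{"dx":-0.062,"dy":0.053,"dz":-0.033,"ax":-1.05,"ay":0.09,"az":0.154},{"dx":-0.062,"dy":0.053,"dz":-0.033,"ax":-1.05,"ay":0.09,"az":0.154},{"dx":-0.062,"dy":0.053,"dz":-0.033,"ax":-1.05,"ay":0.09,"az":0.154},{"dx":-0.062,"dy":0.053,"dz":-0.033,"ax":-1.05,"ay":0.09,"az":0.154},{"dx":-0.062,"dy":0.053,"dz":-0.033,"ax":-1.05,"ay":0.09,"az":0.154}]'; python3 -m handwheel '[{"dx":0,"dy":0,"dz":0,"ax":-0.13,"ay":0.01,"az":0.02},{"dx":0,"dy":0,"dz":0,"ax":-0.13,"ay":0.01,"az":0.02}]' ;python3 plan.py 44 -82.5 15 9.8
```

```text
time: 27.52
tool_pos: [0.5748, -0.0655, 0.2317]
tool_rot: [0.152, 0.724, 0.646, 0.19]
contact_force: [-0.6, 0.1, 0.5]
gripper_width: 0.57
time: 27.78
tool_pos: [0.5723, -0.0647, 0.2281]
tool_rot: [0.189, 0.719, 0.627, 0.233]
contact_force: [0.0, -0.4, -0.4]
gripper_width: 0.565
t27.77 lid pos mm [ 38.7 -81.5  73.1] phi 9.9 tilt err 0.1 | world [ 0.572 -0.065  0.228] | w 0.565 | F lid [-0.2 -0.4 -0.4] Tz 0.02 | j [-0.35 -0.44  2.13  0.28  0.9  -1.89]
d [-0.0001  0.0055  0.0581] a [-0.0009  0.0007 -0.0025] rows 0.9 world tgt [ 0.61  -0.064  0.184]
```

```bash
python3 -m handwheel '[{"dx":0,"dy":0.0055,"dz":0.03,"ax":0,"ay":0,"az":0},{"dx":0,"dy":0.0055,"dz":0.058,"ax":0,"ay":0,"az":0},{"dx":0,"dy":0.0055,"dz":0.058,"ax":0,"ay":0,"az":0}]'; python3 plan.py;  python3 -m handwheel '[{"dx":0,"dy":0,"dz":0,"ax":0,"ay":0,"az":0},{"dx":0,"dy":0,"dz":0,"ax":0,"ay":0,"az":0},{"dx":0,"dy":0,"dz":0,"ax":0,"ay":0,"az":0},{"dx":0,"dy":0,"dz":0,"ax":0,"ay":0,"az":0}]' 255; python3 plan.py 44 -82.5 15 24.6
```

```text
time: 28.15
tool_pos: [0.6129, -0.0644, 0.185]
tool_rot: [0.189, 0.719, 0.627, 0.233]
contact_force: [-0.2, -1.2, -0.7]
gripper_width: 0.572
t28.15 lid pos mm [ 47.2 -82.6  14.5] phi 9.9 tilt err 0.1 | world [ 0.613 -0.064  0.185] | w 0.572 | F lid [-0.6 -1.2 -0.5] Tz 0.01 | j [-0.32 -0.28  2.09  0.29  0.78 -1.9 ]
time: 28.65
tool_pos: [0.6133, -0.0655, 0.1893]
tool_rot: [0.193, 0.718, 0.626, 0.235]
contact_force: [-5.0, -4.2, 4.1]
gripper_width: 0.118
t28.65 lid pos mm [ 50.  -83.8  17.8] phi 9.8 tilt err 0.4 | world [ 0.613 -0.066  0.189] | w 0.118 | F lid [-1.8 -4.   6.3] Tz 0.01 | j [-0.32 -0.29  2.09  0.29  0.78 -1.9 ]
d [ 0.0002 -0.0062  0.0028] a [0.0072 0.0011 0.258 ] rows 1.4 world tgt [ 0.61  -0.064  0.184]
```

```bash
python3 -m handwheel '[{"dx":-0.0008,"dy":0,"dz":0,"ax":0,"ay":0,"az":0.13},{"dx":-0.0015,"dy":0,"dz":0,"ax":0,"ay":0,"az":0.26},{"dx":-0.0015,"dy":0,"dz":0,"ax":0,"ay":0,"az":0.26},{"dx":-0.0015,"dy":0,"dz":0,"ax":0,"ay":0,"az":0.26}]'; python3 plan.py;  python3 -m handwheel '[{"dx":0,"dy":0,"dz":0,"ax":0,"ay":0,"az":0},{"dx":0,"dy":0,"dz":0,"ax":0,"ay":0,"az":0},{"dx":0,"dy":0,"dz":-0.05,"ax":0,"ay":0,"az":0},{"dx":0,"dy":0,"dz":-0.09,"ax":0,"ay":0,"az":0},{"dx":0,"dy":0,"dz":-0.09,"ax":0,"ay":0,"az":0}]' 110; python3 plan.py; python3 dials.py d4
```

```text
time: 29.15
tool_pos: [0.6131, -0.0669, 0.1891]
tool_rot: [0.16, 0.793, 0.528, 0.258]
contact_force: [-5.7, -1.6, 6.0]
gripper_width: 0.121
t29.15 lid pos mm [ 49.7 -85.1  17.8] phi 24.7 tilt err 0.4 | world [ 0.613 -0.067  0.189] | w 0.121 | F lid [-1.3 -1.4  8.2] Tz -0.00 | j [-0.32 -0.29  2.09  0.29  0.78 -1.64]
time: 29.78
tool_pos: [0.5616, -0.0685, 0.2653]
tool_rot: [0.162, 0.792, 0.528, 0.26]
contact_force: [-0.4, -0.4, -0.7]
gripper_width: 0.568
t29.77 lid pos mm [ 51.2 -84.8 109.8] phi 24.7 tilt err 0.7 | world [ 0.562 -0.068  0.265] | w 0.568 | F lid [-0.7 -0.3 -0.3] Tz -0.02 | j [-0.37 -0.51  2.12  0.28  0.97 -1.63]
top 1 red r=13.1mm angle=111.0 deg bar axis 118.1 bar ctr [ 7.2 -3.6]
top 2 red r=10.3mm angle=286.7 deg bar axis 106.4 bar ctr [ 7.7 -1.7]
top 3 red r=10.9mm angle=195.6 deg bar axis 22.8 bar ctr [ 3.1 -1.3]
side 1 red r=13.7mm angle=110.3 deg bar axis 106.7 bar ctr [1.  2.8]
side 2 red r=12.6mm angle=284.9 deg bar axis 106.9 bar ctr [0.6 2.9]
side 3 red r=10.8mm angle=116.7 deg bar axis 101.9 bar ctr [ 0.2 -0.4]
```

```bash
cat > ballgo.py <<'E'
# pose to grip the raised ball: tilt T deg about lid y from lid-normal; TCP lid pos given
from h import *; import sys
from plan import status,tool
x,y,z,T=map(float,sys.argv[1:5]); s,Rt=status()
Rg=Rl@R.from_euler('y',np.radians(T)).as_matrix()@Rl.T@tool(0); t=l2w(np.array([x,y,z])/1e3)
d=Rt.T@(t-s["tool_pos"]); r=R.from_matrix(Rt.T@Rg).as_rotvec()
print("d",np.round(d,4),"a",np.round(r,3),"rows %.1f"%max(np.linalg.norm(d)/.0625,np.degrees(np.linalg.norm(r))/10.7))
E
python3 ballgo.py -11 -20 105 60
```

```text
t29.88 lid pos mm [ 47.7 -84.2 106.3] phi 24.8 tilt err 0.3 | world [ 0.561 -0.068  0.261] | w 0.569 | F lid [-0.1  0.   1.1] Tz -0.01 | j [-0.37 -0.5   2.12  0.28  0.97 -1.63]
d [ 0.0337 -0.0803  0.001 ] a [ 1.035 -0.226 -0.392] rows 6.0
```

```bash
python3 -m handwheel '[{"dx":0.034,"dy":-0.08,"dz":0.001,"ax":1.035,"ay":-0.226,"az":-0.392},{"dx":0.034,"dy":-0.08,"dz":0.001,"ax":1.035,"ay":-0.226,"az":-0.392},{"dx":0.034,"dy":-0.08,"dz":0.001,"ax":1.035,"ay":-0.226,"az":-0.392},{"dx":0.034,"dy":-0.08,"dz":0.001,"ax":1.035,"ay":-0.226,"az":-0.392},{"dx":0.034,"dy":-0.08,"dz":0.001,"ax":1.035,"ay":-0.226,"az":-0.392}]'; python3 -m handwheel '[{"dx":0,"dy":0,"dz":0,"ax":0.2,"ay":-0.04,"az":-0.07},{"dx":0,"dy":0,"dz":0,"ax":0.2,"ay":-0.04,"az":-0.07},{"dx":0,"dy":0,"dz":0,"ax":0.2,"ay":-0.04,"az":-0.07}]'; python3 ballgo.py -90 -19.5 59.4 60
```

```text
time: 30.5
tool_pos: [0.5115, -0.0052, 0.2245]
tool_rot: [-0.101, 0.713, 0.688, -0.088]
contact_force: [0.6, -0.1, -0.4]
gripper_width: 0.569
time: 30.88
tool_pos: [0.511, -0.0051, 0.2245]
tool_rot: [-0.159, 0.674, 0.702, -0.165]
contact_force: [-0.8, 0.7, -0.6]
gripper_width: 0.569
t30.88 lid pos mm [-11.7 -19.7 104. ] phi -0.4 tilt err 61.5 | world [ 0.511 -0.005  0.224] | w 0.569 | F lid [-1.   0.8 -0.1] Tz -0.02 | j [-0.12  0.1   1.62 -0.07  1.87 -1.73]
d [0.0002 0.0018 0.0901] a [-0.026  0.001  0.004] rows 1.4
```

```bash
python3 -m handwheel '[{"dx":0.0002,"dy":0.002,"dz":0.045,"ax":-0.026,"ay":0,"az":0},{"dx":0.0002,"dy":0.002,"dz":0.09,"ax":-0.026,"ay":0,"az":0},{"dx":0.0002,"dy":0.002,"dz":0.09,"ax":-0.026,"ay":0,"az":0}]';python3 ballgo.py -90 -19.5 59.4 60; python3 -m handwheel '[{"dx":0,"dy":0,"dz":0,"ax":0,"ay":0,"az":0},{"dx":0,"dy":0,"dz":0,"ax":0,"ay":0,"az":0},{"dx":0,"dy":0,"dz":0,"ax":0,"ay":0,"az":0},{"dx":0,"dy":0,"dz":0,"ax":0,"ay":0,"az":0}]' 255;python3 ballgo.py -90 -19.5 59.4 60
```

```text
time: 31.25
tool_pos: [0.4694, -0.0064, 0.1423]
tool_rot: [-0.152, 0.676, 0.704, -0.157]
contact_force: [-0.3, -0.2, -0.0]
gripper_width: 0.563
t31.25 lid pos mm [-93.  -19.4  60.5] phi -0.4 tilt err 60.2 | world [ 0.469 -0.006  0.142] | w 0.563 | F lid [-0.2 -0.2  0.1] Tz 0.06 | j [-0.13  0.06  1.8  -0.07  1.71 -1.74]
d [-0.0001  0.0025 -0.002 ] a [-0.003 -0.     0.003] rows 0.1
time: 31.75
tool_pos: [0.4741, -0.0064, 0.1465]
tool_rot: [-0.149, 0.676, 0.704, -0.155]
contact_force: [-2.9, 3.6, 5.5]
gripper_width: 0.224
t31.75 lid pos mm [-86.7 -19.5  61.4] phi -0.4 tilt err 59.8 | world [ 0.474 -0.006  0.147] | w 0.224 | F lid [0.9 3.7 6.1] Tz 0.00 | j [-0.13  0.07  1.79 -0.07  1.71 -1.74]
d [0.     0.0001 0.0038] a [0.003 0.001 0.004] rows 0.1
```

Gripped again. Try the bolt.

```bash
python3 -m handwheel '[{"dx":0.003,"dy":0,"dz":0,"ax":0,"ay":0,"az":0},{"dx":0.006,"dy":0,"dz":0,"ax":0,"ay":0,"az":0},{"dx":0.009,"dy":0,"dz":0,"ax":0,"ay":0,"az":0},{"dx":0.010,"dy":0,"dz":0,"ax":0,"ay":0,"az":0}]'; python3 plan.py
```

```text
time: 32.25
tool_pos: [0.4737, 0.0023, 0.1465]
tool_rot: [-0.148, 0.677, 0.704, -0.156]
contact_force: [-2.3, -1.1, 6.3]
gripper_width: 0.22
t32.25 lid pos mm [-86.8 -10.8  61.4] phi -0.3 tilt err 59.8 | world [0.474 0.002 0.147] | w 0.220 | F lid [ 1.6 -1.   6.5] Tz 0.04 | j [-0.11  0.07  1.79 -0.07  1.71 -1.72]
```

```bash
python3 -m handwheel '[{"dx":0.007,"dy":0,"dz":0,"ax":0,"ay":0,"az":0},{"dx":0.014,"dy":0,"dz":0,"ax":0,"ay":0,"az":0},{"dx":0.021,"dy":0,"dz":0,"ax":0,"ay":0,"az":0},{"dx":0.025,"dy":0,"dz":0,"ax":0,"ay":0,"az":0},{"dx":0.025,"dy":0,"dz":0,"ax":0,"ay":0,"az":0}]'; python3 plan.py
```

```text
time: 32.88
tool_pos: [0.4727, 0.0278, 0.1465]
tool_rot: [-0.149, 0.676, 0.704, -0.155]
contact_force: [-2.2, -0.2, 5.8]
gripper_width: 0.216
t32.88 lid pos mm [-86.9  14.7  61.4] phi -0.4 tilt err 59.8 | world [0.473 0.028 0.146] | w 0.216 | F lid [ 1.6 -0.1  6. ] Tz 0.06 | j [-0.07  0.07  1.79 -0.05  1.72 -1.68]
```

```bash
python3 -m handwheel '[{"dx":0.004,"dy":0,"dz":0,"ax":0,"ay":0,"az":0},{"dx":0.007,"dy":0,"dz":0,"ax":0,"ay":0,"az":0},{"dx":0.009,"dy":0,"dz":0,"ax":0,"ay":0,"az":0},{"dx":0.009,"dy":0,"dz":0,"ax":0,"ay":0,"az":0}]'; python3 plan.py
```

```text
time: 33.38
tool_pos: [0.4725, 0.0341, 0.1465]
tool_rot: [-0.146, 0.677, 0.704, -0.158]
contact_force: [-2.1, -9.8, 5.5]
gripper_width: 0.221
t33.38 lid pos mm [-86.8  20.9  61.4] phi -0.0 tilt err 59.8 | world [0.472 0.034 0.147] | w 0.221 | F lid [ 1.2 -9.7  5.9] Tz 0.03 | j [-0.06  0.07  1.79 -0.05  1.72 -1.66]
```

```bash
python3 -m handwheel '[{"dx":-0.002,"dy":0,"dz":0,"ax":0,"ay":0,"az":0}]'; python3 arc.py -6 -12 -18 -24 -30
```

```text
time: 33.5
tool_pos: [0.4724, 0.0337, 0.1465]
tool_rot: [-0.148, 0.677, 0.704, -0.156]
contact_force: [-2.5, 0.2, 5.3]
gripper_width: 0.221
t33.50 lid pos mm [-86.9  20.6  61.4] phi -0.2 tilt err 59.8 | world [0.472 0.034 0.146] | w 0.221 | F lid [1.  0.3 5.8] Tz -0.00 | j [-0.06  0.07  1.79 -0.04  1.72 -1.67]
-6.0 d [0.  0.6 5. ] a [-0.105 -0.     0.   ]
-12.0 d [0.  1.8 9.8] a [-0.209 -0.     0.001]
-18.0 d [ 0.1  3.4 14.5] a [-0.314 -0.001  0.001]
-24.0 d [ 0.1  5.5 19.1] a [-0.419 -0.001  0.002]
-30.0 d [ 0.1  8.1 23.3] a [-0.524 -0.001  0.002]
```

```bash
python3 -m handwheel '[{"dx":0,"dy":0.0006,"dz":0.005,"ax":-0.105,"ay":0,"az":0},{"dx":0,"dy":0.0018,"dz":0.0098,"ax":-0.209,"ay":0,"az":0},{"dx":0,"dy":0.0034,"dz":0.0145,"ax":-0.314,"ay":0,"az":0},{"dx":0,"dy":0.0055,"dz":0.0191,"ax":-0.419,"ay":0,"az":0},{"dx":0,"dy":0.0081,"dz":0.0233,"ax":-0.524,"ay":0,"az":0}]'; python3 arc.py -6 -12 -18 -24 -30
```

```text
time: 34.12
tool_pos: [0.4699, 0.0337, 0.1216]
tool_rot: [0.034, 0.692, 0.72, 0.033]
contact_force: [-4.1, -3.5, 4.7]
gripper_width: 0.222
t34.12 lid pos mm [-103.2   20.7   42.5] phi -0.3 tilt err 29.6 | world [0.47  0.034 0.122] | w 0.222 | F lid [-0.8 -3.4  6.3] Tz 0.07 | j [-0.09 -0.31  2.13  0.01  1.23 -1.71]
-6.0 d [0.  0.6 5. ] a [-0.105 -0.     0.   ]
-12.0 d [0.  1.8 9.8] a [-0.209 -0.001  0.001]
-18.0 d [ 0.   3.4 14.6] a [-0.314 -0.001  0.001]
-24.0 d [ 0.   5.5 19.1] a [-0.419 -0.002  0.001]
-30.0 d [ 0.   8.1 23.4] a [-0.524 -0.002  0.001]
```

```bash
python3 -m handwheel '[{"dx":0,"dy":0.0006,"dz":0.005,"ax":-0.105,"ay":0,"az":0},{"dx":0,"dy":0.0018,"dz":0.0098,"ax":-0.209,"ay":0,"az":0},{"dx":0,"dy":0.0034,"dz":0.0146,"ax":-0.314,"ay":0,"az":0},{"dx":0,"dy":0.0055,"dz":0.0191,"ax":-0.419,"ay":0,"az":0},{"dx":0,"dy":0.0081,"dz":0.0234,"ax":-0.524,"ay":0,"az":0}]'; python3 plan.py
```

```text
time: 34.75
tool_pos: [0.4802, 0.0342, 0.0989]
tool_rot: [0.212, 0.66, 0.687, 0.218]
contact_force: [-1.8, -3.4, 2.2]
gripper_width: 0.217
t34.75 lid pos mm [-107.8   20.7   18. ] phi -0.3 tilt err 0.5 | world [0.48  0.034 0.099] | w 0.217 | F lid [-0.3 -3.3  2.9] Tz 0.04 | j [-0.15 -0.63  2.47  0.16  0.69 -1.85]
```

```bash
python3 -m handwheel '[{"dx":0.001,"dy":0,"dz":0,"ax":0,"ay":0,"az":0},{"dx":0.001,"dy":0,"dz":0,"ax":0,"ay":0,"az":0},{"dx":0.001,"dy":0,"dz":0,"ax":0,"ay":0,"az":0},{"dx":0.001,"dy":0,"dz":-0.04,"ax":0,"ay":0,"az":0},{"dx":0.001,"dy":0,"dz":-0.07,"ax":0,"ay":0,"az":0}]' 110; python3 plan.py;  python3 - <<'E'
from h import *
for n in("top","side"):
    f=cam(n);u,v=(318,282) if n=="top" else (349,256);crop(f,u-60,v-60,u+60,v+30,6,f"pics/g8_{n}.png")
    for th in (15,20,25):
        t=np.radians(th);print(n,th,np.round((proj(f,l2w([-.06-.046*np.cos(t),.02,.022+.046*np.sin(t)]))[0]-[u-60,v-60])*6))
E
```

```text
time: 35.38
tool_pos: [0.4387, 0.035, 0.156]
tool_rot: [0.209, 0.66, 0.688, 0.218]
contact_force: [0.3, -1.0, 1.0]
gripper_width: 0.567
t35.38 lid pos mm [-109.    23.1   88.5] phi -0.2 tilt err 0.2 | world [0.439 0.035 0.156] | w 0.567 | F lid [ 0.7 -1.   0.7] Tz 0.03 | j [-0.17 -0.91  2.51  0.15  0.94 -1.83]
top 15 [285. 366.]
top 20 [285. 368.]
top 25 [284. 369.]
side 15 [344. 403.]
side 20 [347. 398.]
side 25 [349. 392.]
```

View pics/g8_side.png

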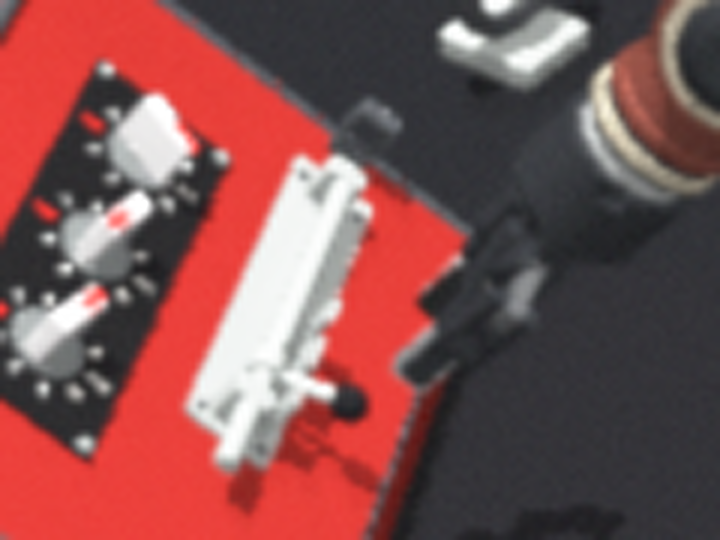

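View pics/g8_top.png

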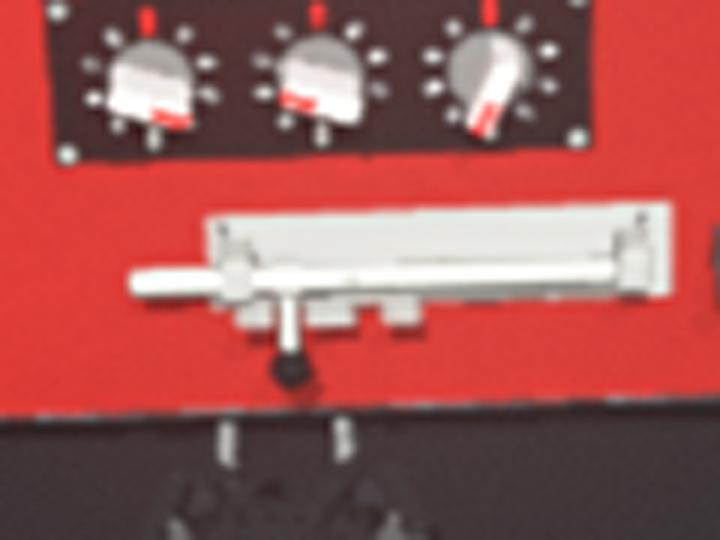

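```bash
python3 - <<'E'
from h import *
f=cam("top"); a=cv2.imread("pics/top0.png"); b=f["image"]
def c(im,u,v):
    r=3; w=im[v-4:v+3,u-r-1:u+r+2,2].astype(float); k=np.clip(170-w,0,None); vv,uu=np.mgrid[v-4:v+3,u-r-1:u+r+2]; 
    return (k*uu).sum()/k.sum(),(k*vv).sum()/k.sum()
p=c(a,319,283);q=c(b,306,283);print(p,q)
A=onl(f,*p,.034);B=onl(f,*q,.034);print(np.round(A*1e3,1),np.round(B*1e3,1))
# rod left end column profile
for im in(a,b):
    print([int(x) for x in im[267:270,270:300].min(2).max(0)])
E
```

```text
(np.float64(319.21778755499685), np.float64(282.7416719044626)) (np.float64(306.23064567940895), np.float64(282.8368133633151))
[-105.1  -21.9   34. ] [-104.    17.6   34. ]
[57, 56, 56, 56, 57, 56, 56, 57, 56, 56, 55, 56, 56, 57, 57, 57, 58, 57, 57, 58, 54, 49, 130, 244, 250, 235, 229, 231, 229, 228]
[58, 57, 56, 58, 57, 57, 58, 54, 64, 147, 245, 254, 255, 254, 254, 254, 253, 252, 253, 253, 253, 253, 254, 254, 249, 234, 228, 230, 228, 228]
```

```bash
python3 - <<'E'
from h import *
f=cam("top"); a=cv2.imread("pics/top0.png")
d=cv2.absdiff(a,f["image"]).max(2)
for n,(u0,v0,u1,v1) in {"tin":(312,166,345,198),"ring":(450,258,500,296),"sprayer":(155,275,200,322)}.items(): print(n,(d[v0:v1,u0:u1]>60).sum())
s=cam("side"); cv2.imwrite("pics/final.png",np.hstack([s["image"][80:420,180:580],f["image"][80:420,120:520]]))
E
python3 plan.py
```

```text
tin 0
ring 0
sprayer 0
t35.62 lid pos mm [-109.7   23.    86.9] phi -0.2 tilt err 0.2 | world [0.439 0.035 0.154] | w 0.567 | F lid [-0.9  0.6 -0.1] Tz 0.01 | j [-0.17 -0.91  2.51  0.15  0.94 -1.83]
```

View pics/final.png

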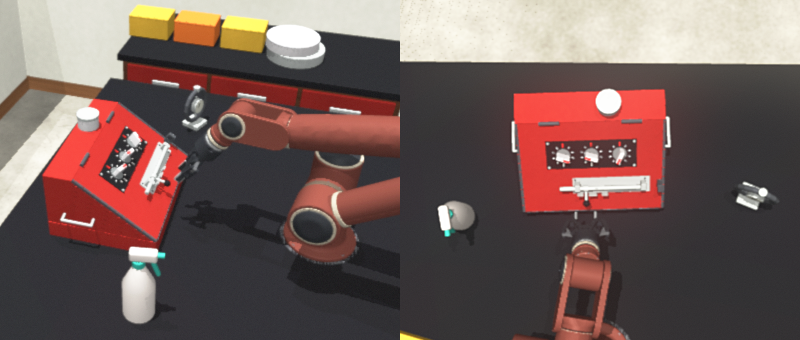

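The bolt is drawn to the left and its handle is down in the left notch. The bystanders haven't changed and the gripper is clear, so I'm handing in.

```bash
python3 -c "
from plant import manip
print(manip.job_done())"
```

```text
the job is handed in; nothing more can be done
None
```

The chest is unlocked and handed in at about 36 s: the bolt is fully back to the left and its handle is down in the open notch.

**Dials:** I set the left dial to 3, the middle to 8 and the right to about 0.17 rad past 5, all with the bolt thrown. The first pull came up hard after about 5 mm. I pushed the bolt back to thrown, moved the right dial to about 0.43 rad past 5 and tried again. The bolt then slid freely to its stop.

**Last checks:**
- **Bolt and handle:** the ball moved 39.5 mm in the top view, against 40 nominal. It sits within about half a pixel of the expected handle-down position in the left notch.
- **Bystanders:** the tin, spray bottle and load ring show no change in the top view.
- **Robot:** the gripper is open, about 50 mm clear of the ball, with no contact force.

**What went wrong or disagreed:**
- **Handle slips:** my first two lifts slipped off the ball. A push with closed fingers then jammed at about 55 N wrist force, which moved the bolt about 3 mm within the notch's play and left the handle down. Gripping deeper and turning the gripper with the handle worked.
- **Dial readings:** with the cameras, the left and middle dials read 2–5 degrees off the angles I set with the gripper. I put this down to camera offset, because the bolt ran free.

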